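Shut the fruit drawer and offer the clementine dish across the counter

TASK

Serve the clementine that came out of the fruit drawer: first push the open drawer fully home, until its catch snaps in. Then take the white dish with the clementine by one of its two ears, lift it clear of the worktop before you turn it, and in the air give it about a quarter turn and bring its middle over the guest's cork place mat, about 10 cm up, so that you hold it by the ear on your side and the free ear points square across the mat to its far long edge, where the guest sits. Keep the dish level and the clementine in its middle all the way, leave the salt jar, oil bottle and spoon where they are, and finish while still holding the dish out there: do not set it down or let go.

Things in the scene. Friction and masses are not known exactly. Their poses are not given: they have to be found in the camera images.
- fruit_drawer (a joint): how far the fruit drawer stands open, m: 0 = fully home, growing as it comes out towards the robot (starts 0.06 to 0.12 open, stop at 0.17). It runs with about 1 N of friction; over the last 13 mm a sprung catch resists, most (about 7 N in all) at 10 mm, and from 5 mm on the catch draws the drawer in by itself and holds it.
- drawer_handle (a point): middle of the drawer's steel bar handle (a horizontal round bar 120 mm long, 11 mm thick, at 99 mm height, its middle 35 mm in front of the drawer's dark red front); it moves with the drawer. The front is 216 mm wide and reaches from 6 to 128 mm height. Its axes are those of the fruit box.
- fruit_box: cream countertop box with the one fruit drawer, 220 wide x 250 deep x 130 mm high, with a chopping board and two spice jars fixed on top (to 228 mm). Heavy, does not move. Origin: on the worktop under the middle of the shut drawer front; x points into the box (the way the drawer is pushed home), y along the front, z up. It stands somewhere ahead to the right, its front turned up to 26 degrees towards the robot.
- dish: round white melamine dish, 150 mm across the rim and 30 mm high on a 90 mm foot, with two ears opposite each other; inside shallowly dished like a saucer (radius of curvature about 200 mm; lowest point 6 mm above its underside) within a steep rim. About 0.2 kg. Origin: middle of its underside; x runs along the line of the ears, towards ear_a; z up. It stands on the worktop ahead to the left, its ears roughly to the robot's left and right.
- ear_a: one ear of the dish: a flat tab with straight parallel sides, 36 mm long (outwards), 36 mm wide across (the width to grip), 10 mm thick, from 70 to 106 mm out from the dish's middle. Origin: the tab's middle, 88 mm out and 25 mm above the dish's underside; x points outwards, y across its width.
- ear_b: the opposite ear, the same shape, size and origin, its x pointing outwards the other way.
- clementine: loose round clementine, 48 mm in diameter, about 55 g, lying in the middle of the dish. Origin: its centre, 30 mm above the dish's underside when it lies in the middle. It rolls if the dish tilts or jerks. (The ones in the drawer are fixed and not listed.)
- mat: the guest's cork place mat, fixed on the worktop ahead, 200 x 300 x 4 mm. Origin: middle of its underside; x (short side) points across to the far long edge, the guest's side, away from the robot; y along the long side to the left.
- spoon: bystander: steel table spoon, 148 mm long, lying on the right-hand part of the mat.
- salt_jar: bystander: low glass salt jar with steel cap, 56 mm across and 75 mm high, between the fruit box and the mat. Origin: middle of its underside.
- oil_bottle: bystander: green glass oil bottle, 60 mm across and 200 mm high, on the left. Origin: middle of its underside.
Not all that is in view belongs to the job. Of the things like the clementine, leave any that is black, purple or turquoise; of the rest the smaller one is meant.

How it is judged:
By the outcome, as a careful person would: the job done as asked, in the order asked, and still so for the second after the job is handed in, while the arm keeps its last pose, push and grip.
It also fails if it takes over 58 s, if anything falls off the work surface, if the arm or the gripper's body presses on something with over 40 N, if the wrist force passes 120 N, or if a joint passes its speed limit or range.

ROBOT

A 6-joint arm with a two-finger parallel gripper is mounted at the origin on the work surface. World frame = base frame: x ahead of the robot, y to its left, z up, the work surface at z = 0. Lengths are in mm, angles in degrees, forces in N, time in s.
With the tool pointing down it reaches from about 350 to 850 mm from the base axis. Payload 8.1 kg.
Tool frame: the origin (TCP) lies midway between the tips of the shut fingers; the grasp point (between the pads) lies 19 mm behind it; z points along the fingers, x is the direction in which the jaws open and shut, and the axes are right-handed (so a half turn about z gives the same grasp; the last joint's range is limited). The gripper opens to 85 mm and grips with 20 to 120 N. Pads are 22 mm wide; open, the fingers measure 114 mm over their backs; the gripper's body (76 mm by 85 mm) begins 54 mm behind the grasp point. The pads swing forward as they close: fully open they stand 13 mm farther back than shut.
Start: joints at [59.221, 7.471, 85.268, -0, 87.261, -4.893], TCP at [261.932, 539.812, 231.292] pointing down, gripper open.
Joint ranges: [-169.43, 169.43], [-51.17, 129.36], [1.28, 143.12], [-76.62, 256.62], [0, 156.53], [-152.29, 152.29]. Speed limits (degrees/s): [136.94, 136.94, 159.86, 180, 180, 180].

INTERFACE

Orientations are given as [roll, pitch, yaw] about the fixed x, y, z axes, in that order (R = Rz(yaw) Ry(pitch) Rx(roll)).
In Python, from bench import monitor, cams, r gives the robot as it stands.
- The arm moves only by the tool jog_arm, never from a script. Its arguments are lists of equal length, an entry for each row: "offset": the shift along the tool's x, y, z in mm, a list of three; "delta_rot": the turn, a rotation vector about the tool's x, y, z in degrees, a list of three; "jaw": the opening in per cent of the stroke, from 0 (shut) to 100 (fully open). In form: {"offset": [[x, y, z], ...], "delta_rot": [[rx, ry, rz], ...], "jaw": [jaw, ...]}. A call has 1 to 20 rows; each row shifts and turns the pose as measured when the row begins, along the tool's axes as they then stand; what a row does not reach is not made up. A row lasts 1/10 s, in which the tool goes at most 50 mm and 8.59 degrees, less where a joint would pass 70% of its speed; a pose out of reach is approached as far as the arm can. A call is refused whole if a number of a shift passes 50 or a number of a turn 8.59, either way. A call with a gripper value outside its range is refused whole. The fingers move at their own pace and stop on an object; "newtons" is the grip in N (left out, the last holds). Time passes only in rows, so rows that do not move let the fingers close. It gives the time, the measured TCP pose, the force and the opening at its end, in the units of the state.
- monitor.sense(): the state, without advancing time (a new reading comes with each control period).
- cams.snapshot(name): name is "scene" or "top" or "wrist"; returns (picture, depth): 420x560x3 uint8, red, green, blue; 420x560 float32, mm along the optical axis (not along the pixel's ray), 0 where there is no reading.
- cams.camera_model(name): a dict with "K" (3x3 intrinsics, pixels), "camera_from_world" (4x4, takes a point from world to camera coordinates). Camera axes: x right, y down, z forward; pixel columns grow to the right and rows downward; lengths in mm; the calibration is good to about 2 mm. A picture is of the moment at which its call begins: read the wrist's pose just before it. camera_model takes no time and is no camera call; for the wrist camera it gives the pose at the moment of the call.
- r.hand_in(): hands the job in, once; it reports no verdict.
The state is a dict: "time": time; "joint_pos": joint angles; "qd": joint speeds; "joint_efforts": joint torques, N m; "tool_pos": TCP position; "tcp_rot": TCP orientation; "ft_force": force on the tool from outside, world axes, zero at the start; "wrist_torque": the same for the moment, N m; "finger_gap": finger opening in mm.
Only numpy, scipy, OpenCV 4.12 (cv2) and the standard library are available. Lean on these libraries where they do the work, as an engineer would, in place of code of your own. Each camera call takes 0.05 s, during which the arm holds its last target.

## Working session

There is one attempt and no reset: what is moved stays moved. The work goes in short steps, Python scripts to look and compute and a tool call to move; the robot and the scene stay as the last step left them, time stands still between calls to the robot, and variables do not carry over. Pictures are saved under pics/ and viewed, and the job is handed in when it is done.

Besides the shell and the picture viewer there is one more tool, called after "Request:" as name(argument=value, ...), one argument or row to a line, values as JSON. jog_arm: Moves the arm, as the interface text tells. Its arguments: {"type":"object","properties":{"offset":{"type":"array","items":{"type":"array","items":{"type":"number"}}},"delta_rot":{"type":"array","items":{"type":"array","items":{"type":"number"}}},"jaw":{"type":"array","items":{"type":"number"}},"newtons":{"type":"number"}},"required":["offset","delta_rot","jaw"]}

```bash
ls; mkdir -p pics
python3 - <<'E'
from bench import monitor,cams,r
import cv2,numpy as np
s=monitor.sense();print(s)
for n in("scene","top"):
    p,d=cams.snapshot(n);cv2.imwrite(f"pics/{n}0.png",p[:,:,::-1]);np.save(f"pics/{n}0.npy",d)
    m=cams.camera_model(n);print(n,m);np.savez(f"pics/{n}cam.npz",K=m["K"],T=m["camera_from_world"])
E
```

```text
pics
{'time': 0.0, 'joint_pos': array([ 5.92217895e+01,  7.51499623e+00,  8.53300771e+01,  6.72318963e-04,
        8.72588558e+01, -4.89237147e+00]), 'qd': array([-0.00068411,  0.00614537,  0.13014082,  0.06321197, -0.04597217,
        0.07722937]), 'joint_efforts': array([ 6.90629204e-04, -5.69380367e+01, -5.00562000e+01, -7.57680732e-05,
        1.48604141e-02, -9.27011001e-06]), 'tool_pos': array([261.64115406, 539.35069   , 230.23792229]), 'tcp_rot': array([-1.79990467e+02,  1.03493199e-01,  6.41141368e+01]), 'ft_force': array([ 0.74284411, -0.68004394, -0.52616654]), 'wrist_torque': array([ 0.02617753, -0.03512161, -0.03481411]), 'finger_gap': 85.71149837761587}
scene {'K': array([[423.91375139,   0.        , 280.38018173],
       [  0.        , 423.91375139, 208.86251389],
       [  0.        ,   0.        ,   1.        ]]), 'camera_from_world': array([[ 7.19649706e-01,  6.94336788e-01,  8.51801304e-04,
        -4.65776102e+02],
       [ 5.32161349e-01, -5.50773131e-01, -6.43003310e-01,
        -1.48027738e+02],
       [-4.45991704e-01,  4.63190438e-01, -7.65862924e-01,
         1.33794158e+03],
       [ 0.00000000e+00,  0.00000000e+00,  0.00000000e+00,
         1.00000000e+00]])}
top {'K': array([[460.95335614,   0.        , 277.20348963],
       [  0.        , 460.95335614, 211.3600724 ],
       [  0.        ,   0.        ,   1.        ]]), 'camera_from_world': array([[ 2.47030370e-02, -9.99691193e-01, -2.69771455e-03,
         8.18153617e+01],
       [-9.91992201e-01, -2.41782691e-02, -1.23963235e-01,
         5.68095382e+02],
       [ 1.23859729e-01,  5.73838020e-03, -9.92283144e-01,
         1.09794316e+03],
       [ 0.00000000e+00,  0.00000000e+00,  0.00000000e+00,
         1.00000000e+00]])}
```

View pics/scene0.png

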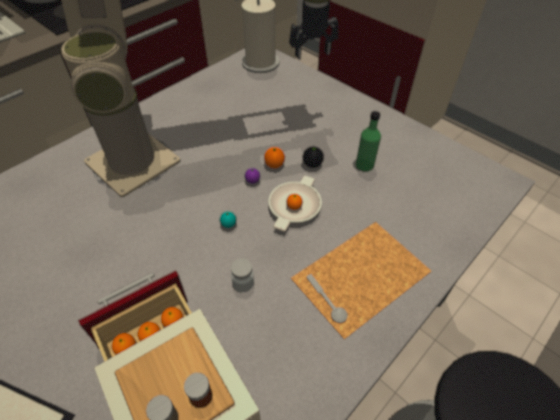

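View pics/top0.png

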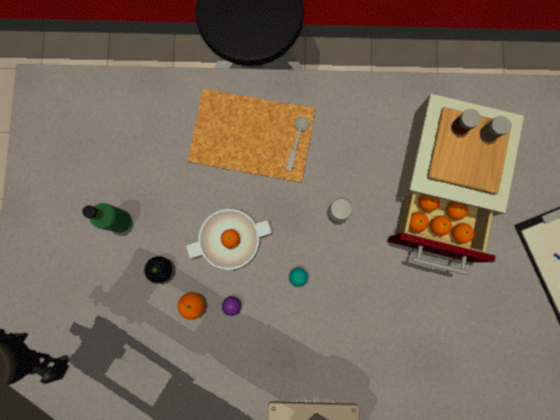

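Candidates in the top view: small orange in the dish (230,238), larger orange (192,306), black (158,270), purple (232,306) and turquoise (298,277). The drawer holds fixed ones around (440,220). The description picks the smaller orange, the one in the white dish. Next I measure everything and check a close crop.

```bash
cat > h.py <<'E'
import cv2,numpy as np
def cam(n):
    z=np.load(f"pics/{n}cam.npz");return z["K"],z["T"]
def ray(n,uv,z,KT=None):
    K,T=KT or cam(n);R=T[:3,:3];t=T[:3,3];c=-R.T@t
    uv=np.atleast_2d(np.asarray(uv,float));d=(R.T@np.linalg.inv(K)@np.c_[uv,np.ones(len(uv))].T).T
    return c+d*((z-c[2])/d[:,2])[:,None]
def proj(n,P,KT=None):
    K,T=KT or cam(n);P=np.atleast_2d(np.asarray(P,float));q=P@T[:3,:3].T+T[:3,3];q=q@K.T;return q[:,:2]/q[:,2:]
def cloud(n,d,KT=None):
    K,T=KT or cam(n);v,u=np.mgrid[:d.shape[0],:d.shape[1]]
    p=np.stack([(u-K[0,2])/K[0,0]*d,(v-K[1,2])/K[1,1]*d,d],-1);return (p-T[:3,3])@T[:3,:3]
E
python3 - <<'E'
from h import *
im=cv2.imread("pics/top0.png");d=np.load("pics/top0.npy");P=cloud("top",d)
hsv=cv2.cvtColor(im,cv2.COLOR_BGR2HSV)
def big(m,k=1):
    n,l,s,c=cv2.connectedComponentsWithStats(m.astype(np.uint8));o=np.argsort(-s[1:,4])[:k]+1
    return [(l==i,s[i],c[i]) for i in o]
# mat
x,y=np.meshgrid(np.arange(560),np.arange(420))
roi=(x>170)&(x<330)&(y>80)&(y<195)
m=(hsv[...,1]>110)&(hsv[...,0]>5)&(hsv[...,0]<25)&roi
c=np.vstack([np.argwhere(big(m)[0][0])[:,::-1]])
w=ray("top",c,4)[:,:2];print("mat",cv2.minAreaRect(w.astype(np.float32)))
# dish
roi=(x>175)&(x<285)&(y>195)&(y<285)
m=(hsv[...,1]<90)&(hsv[...,2]>150)&roi
mm=big(m)[0];print("dish px",mm[1],mm[2])
Q=P[mm[0]];print("z pct",np.percentile(Q[:,2],[2,50,98]))
vis=cv2.resize(im[190:320,140:320],None,fx=4,fy=4,interpolation=cv2.INTER_CUBIC);cv2.imwrite("pics/crop_dish.png",vis)
vis=cv2.resize(im[80:290,380:535],None,fx=2.8,fy=2.8,interpolation=cv2.INTER_CUBIC);cv2.imwrite("pics/crop_box.png",vis)
np.save("pics/dm.npy",mm[0])
# drawer front: dark red
m=(hsv[...,1]>150)&((hsv[...,0]<8)|(hsv[...,0]>172))&(hsv[...,2]<130)&(y>200)&(x>370)
mm=big(m)[0];Q=P[mm[0]];print("front",mm[1],len(Q),np.percentile(Q[:,2],[5,50,95]))
Q=ray("top",np.argwhere(mm[0])[:,::-1],128);print(cv2.minAreaRect(Q[:,:2].astype(np.float32)))
for nme,u,v in[("salt",340,210),("oilcap",90,212)]:print(nme,P[v,u])
for nm,lo in[("green",1)]:
    pass
# box top
roi=(x>405)&(x<530)&(y>90)&(y<220)
m=(P[...,2]>120)&(P[...,2]<140)&roi;Q=P[m];print("boxtop",m.sum(),cv2.minAreaRect(Q[:,:2].astype(np.float32)))
E
```

```text
mat ((768.544189453125, 167.46566772460938), (299.3958435058594, 199.7399139404297), 80.85993957519531)
dish px [ 186  209   85   61 2961] [227.77777778 238.73995272]
z pct [ 4.22142177 16.44441096 33.46162559]
front [ 389  232  106   30 1007] 1007 [ 43.66938101 126.21851941 130.82484155]
((480.9882507324219, -273.3771057128906), (235.55921936035156, 26.82927703857422), 77.2631607055664)
salt [567.90295928 -53.39297648  74.68783153]
oilcap [534.00794675 486.36893711 203.80981972]
boxtop 4416 ((701.6805419921875, -336.3116455078125), (222.01690673828125, 236.49220275878906), 77.43106079101562)
```

```bash
python3 -c "
import cv2,numpy as np
a=cv2.imread('pics/crop_dish.png');b=cv2.imread('pics/crop_box.png')
print(a.shape,b.shape)"
```

```text
(520, 720, 3) (588, 434, 3)
```

View pics/crop_dish.png

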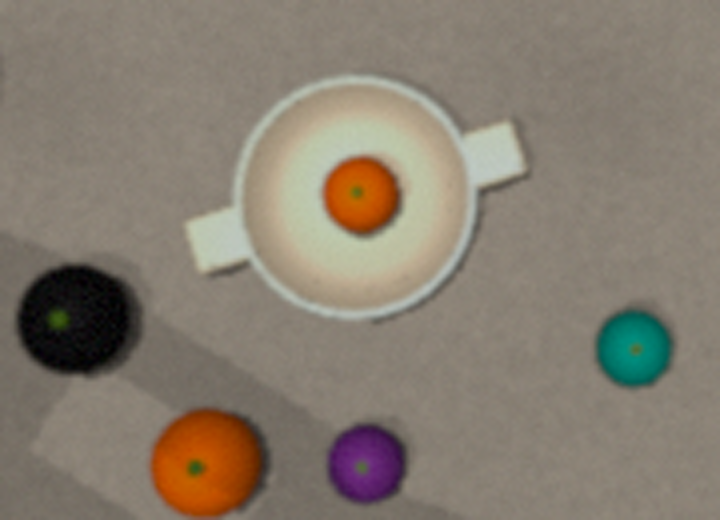

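View pics/crop_box.png

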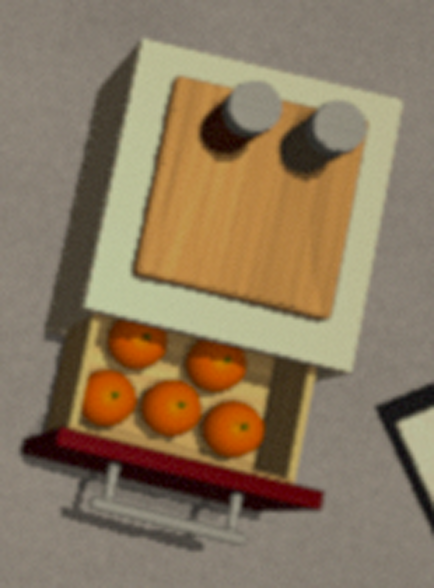

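The close crop confirms the choice: the small orange sits in the white dish (crop ≈ (360,195)) with ears at crop (215,240) and (496,155). The drawer handle bar runs at box crop (105,495)–(240,535). Now finer measurements, with the scene view as a cross-check.

Run:
```python
from h import *
im=cv2.imread("pics/top0.png");d=np.load("pics/top0.npy");P=cloud("top",d)
# ears: z=30 plane
dm=np.load("pics/dm.npy")
uv=np.argwhere(dm)[:,::-1];W=ray("top",uv,30)[:,:2]
# rim circle: ellipse fit of hull without ears; iterate
c=np.array([*ray("top",[[229.2,239.2]],30)[0][:2]])
for _ in range(8):
    r=np.hypot(*(W-c).T);ear=r>79
    E=W[ear]-c;ang=np.arctan2(E[:,1],E[:,0]);
    dirv=np.angle(np.mean(np.exp(2j*ang)))/2
    # outer boundary by angle bins excl. ears
    A=np.arctan2((W-c)[:,1],(W-c)[:,0]);pts=[]
    for b in np.linspace(-np.pi,np.pi,73)[:-1]:
        if abs(np.sin(b+.04-dirv))<.35: continue
        k=(A>b)&(A<b+np.pi/36)
        if k.any(): i=np.argmax(np.where(k,r,0));pts.append(W[i])
    pts=np.array(pts);M=np.c_[2*pts,np.ones(len(pts))];s=np.linalg.lstsq(M,(pts**2).sum(1),rcond=None)[0];c=s[:2];R=np.sqrt(s[2]+c@c)
print("dish c",c,"R",R,"ear axis",np.degrees(dirv))
u=np.array([np.cos(dirv),np.sin(dirv)])
for sg in(1,-1):
    k=ear&((W-c)@u*sg>0);pr=(W[k]-c)@u*sg;q=(W[k]-c)@[-u[1],u[0]]
    print("ear",sg,k.sum(),pr.min(),pr.max(),q.min(),q.max(),W[k].mean(0),P[dm][k][:,2].mean())
hsv=cv2.cvtColor(im,cv2.COLOR_BGR2HSV)
x,y=np.meshgrid(np.arange(560),np.arange(420))
m=(hsv[...,1]>180)&(hsv[...,0]<14)&(x>205)&(x<255)&(y>215)&(y<262)
print("clem",ray("top",np.argwhere(m)[:,::-1].mean(0),30), np.sqrt(m.sum()/np.pi))
# drawer front: top strip by depth
m=(P[...,2]>118)&(P[...,2]<138)&(y>225)&(y<275)&(x>380)&(x<500)
Q=P[m][:,:2];print("fronttop",m.sum(),cv2.minAreaRect(Q.astype(np.float32)))
# handle
m=(P[...,2]>85)&(P[...,2]<112)&(y>240)&(y<290)&(x>390)&(x<490)&(hsv[...,1]<90)
Q=P[m];print("handle",m.sum(),Q.mean(0),cv2.minAreaRect(Q[:,:2].astype(np.float32)),Q[:,2].min(),Q[:,2].max())
# crop-based bar ends
print(ray("top",[[380+105/2.8,80+500/2.8],[380+240/2.8,80+536/2.8]],99))
m=(P[...,2]>60)&(P[...,2]<90)&(x>320)&(x<360)&(y>190)&(y<230);print("salt",P[m].mean(0))
m=(P[...,2]>50)&(x>75)&(x<135)&(y>195)&(y<240);print("oil",P[m].mean(0),P[m].min(0),P[m].max(0))
```

```text
dish c [496.41352568 214.90877689] R 74.41264503628256 ear axis -71.30198509632515
ear 1 154 77.65383691746747 106.18802981025478 -17.196337378507234 16.735809761319462 [525.53421529 127.5268405 ] 37.40325662095821
ear -1 151 78.29126091696651 105.30405995927262 -17.486255081316177 16.497651137850138 [466.5729262  301.71906523] 28.36404876119291
clem [[496.92431541 209.12064884  30.        ]] 7.694520051971082
fronttop 737 ((484.0643615722656, -286.82147216796875), (215.78794860839844, 16.680688858032227), 77.40687561035156)
handle 385 [ 447.58878488 -280.86880846  103.16004817] ((457.8852844238281, -303.19708251953125), (71.90191650390625, 175.60890197753906), 4.751015663146973) 86.71483667572367 109.06167596847015
[[ 456.94919167 -228.33401473   99.        ]
 [ 430.46601733 -337.77286897   99.        ]]
salt [570.37306727 -55.6433811   74.82316932]
oil [531.65838206 475.82917202 144.51399058] [425.53415845  89.22524429  50.05114597] [ 565.02857606  516.7202996  1160.11414681]
```

Run:
```python
from h import *
print("black,orange,turq,purple",ray("top",[[158,270],[192,306],[298,277],[232,306]],30))
b=ray("top",[[410.4,188.2],[505.7,212.9]],130);print("box front corners",b,np.linalg.norm(b[0]-b[1]))
e=b[1]-b[0];print(np.degrees(np.arctan2(e[1],e[0])))
u=np.array([np.cos(np.radians(-12.6)),np.sin(np.radians(-12.6))])
print("opening approx",((b.mean(0)[:2]-[476,-285])@u))
# scene check of handle and ears
print(proj("scene",[[443,-280,99],[468,298,25],[525,131,25],[496.4,214.9,30]]))
print("scene depth box?")
```

```text
black,orange,turq,purple [[415.74672846 382.23860076  30.        ]
 [331.79556068 295.37501071  30.        ]
 [407.31258631  41.33016077  30.        ]
 [334.19809892 198.97361022  30.        ]]
box front corners [[ 614.30467952 -205.05517713  130.        ]
 [ 563.1450972  -418.44950017  130.        ]] 219.44119934174347
-103.4817553733592
opening approx 115.84594990476556
[[125.61551025 289.70392105]
 [306.85688004 181.96870071]
 [281.49773855 224.82621054]
 [294.83966219 201.21855843]]
scene depth box?
```

Request:
jog_arm(
  offset=[
    [-15,15,0],
    [-30,30,0],
    [-30,30,0],
    [-30,30,0],
    [-30,30,0],
    [-30,30,0],
    [-30,30,0],
    [-30,30,0],
    [-30,30,0],
    [-30,30,0],
    [-15,15,0],
  ],
  delta_rot=[
    [0,0,0],
    [0,0,0],
    [0,0,0],
    [0,0,0],
    [0,0,0],
    [0,0,0],
    [0,0,0],
    [0,0,0],
    [0,0,0],
    [0,0,0],
    [0,0,0],
  ],
  jaw=[0,0,0,0,0,0,0,0,0,0,0],
)

```text
time: 1.2
tool_pos: [401.1, 125.0, 225.4]
tcp_rot: [-179.8, 0.5, 64.5]
ft_force: [0.4, 0.2, -0.5]
finger_gap: 0.4
```

Request:
jog_arm(
  offset=[
    [-18,8,0],
    [-36,17,0],
    [-36,17,0],
    [-36,17,0],
    [-36,17,0],
    [-36,17,0],
    [-36,17,0],
    [-36,17,0],
    [-36,17,0],
    [-36,17,0],
    [-18,8,0],
    [0,0,20],
    [0,0,30],
    [0,0,20],
  ],
  delta_rot=[
    [0,0,0],
    [0,0,0],
    [0,0,0],
    [0,0,0],
    [0,0,0],
    [0,0,0],
    [0,0,0],
    [0,0,0],
    [0,0,0],
    [0,0,0],
    [0,0,0],
    [0,0,-4],
    [0,0,-5],
    [0,0,-3.5],
  ],
  jaw=[0,0,0,0,0,0,0,0,0,0,0,0,0,0],
)

```text
time: 2.6
tool_pos: [394.0, -295.2, 154.9]
tcp_rot: [-179.8, 0.6, 77.0]
ft_force: [-0.4, -0.8, -0.1]
finger_gap: -0.3
```

Run:
```python
from bench import monitor,cams
s=monitor.sense();print(s['time'],s['tool_pos'],s['tcp_rot'],s['ft_force'],s['joint_pos'])
import cv2
p,d=cams.snapshot("scene");cv2.imwrite("pics/s1.png",p[:,:,::-1][220:420,0:300].repeat(2,0).repeat(2,1))
p,d=cams.snapshot("top");cv2.imwrite("pics/t1.png",p[:,:,::-1][180:320,360:540].repeat(4,0).repeat(4,1))
```

```text
2.6 [ 394.04421824 -295.22598587  154.90288858] [-179.81164884    0.56713394   77.0253698 ] [-0.40668995 -0.75618216 -0.11048686] [ -42.37331017   -6.60225377  107.4952609    -0.59755167   78.99327603
 -119.2842418 ]
```

View pics/t1.png

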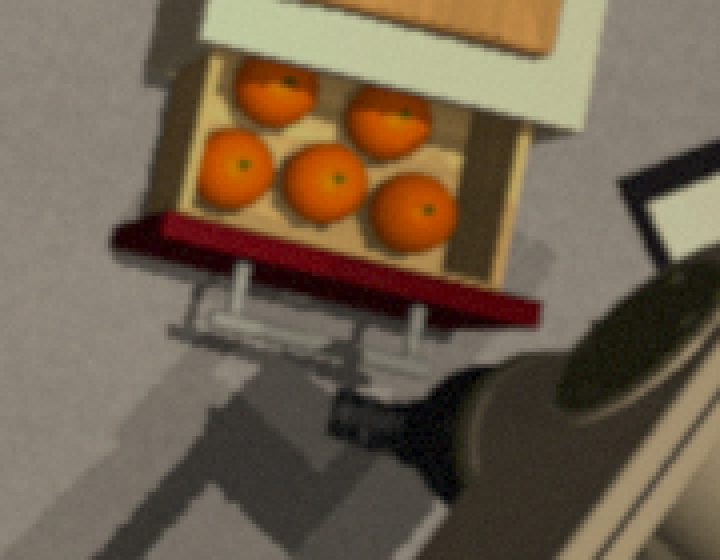

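Request:
jog_arm(
  offset=[
    [12,0,10],
    [13,0,25],
    [0,0,25],
    [0,0,15],
    [0,0,3],
    [0,8,0],
    [0,12,0],
    [0,12,0],
    [0,10,-1],
    [0,12,-1],
    [0,12,-1],
    [0,12,-1],
    [0,12,0],
  ],
  delta_rot=[
    [0,0,0],
    [0,0,0],
    [0,0,0],
    [0,0,0],
    [0,0,0],
    [0,0,0],
    [0,0,0],
    [0,0,0],
    [0,0,0],
    [0,0,0],
    [0,0,0],
    [0,0,0],
    [0,0,0],
  ],
  jaw=[0,0,0,0,0,0,0,0,0,0,0,0,0],
)

```text
time: 4.0
tool_pos: [496.9, -289.4, 88.4]
tcp_rot: [179.8, 0.7, 76.2]
ft_force: [-2.2, -0.3, -0.8]
finger_gap: -0.1
```

Run:
```python
from bench import monitor,cams
s=monitor.sense();print(s['time'],s['tool_pos'],s['tcp_rot'],s['ft_force'],s['joint_pos'])
import cv2
p,d=cams.snapshot("top");cv2.imwrite("pics/t2.png",p[:,:,::-1][140:280,360:540].repeat(4,0).repeat(4,1))
```

```text
4.0 [ 496.89076312 -289.42036539   88.35279533] [179.78615214   0.68805468  76.15513673] [-2.210902   -0.30151885 -0.83722836] [ -34.96788292    9.75609544   98.14715167   -0.59500377   71.65022341
 -110.93918547]
```

View pics/t2.png

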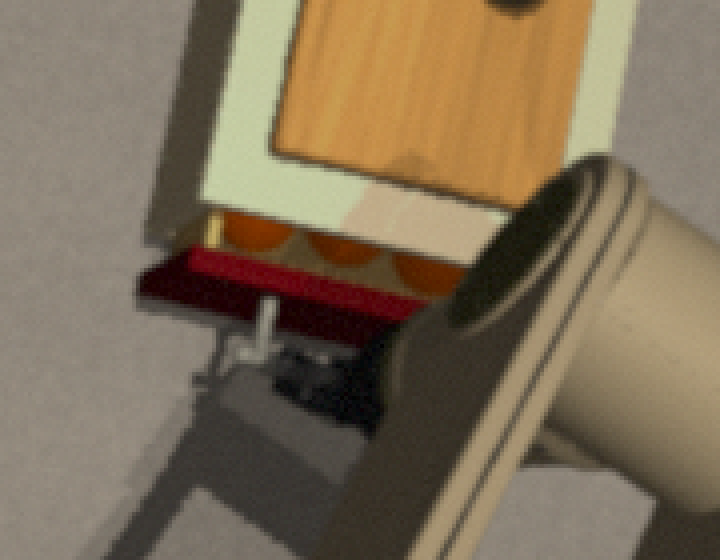

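Request:
jog_arm(
  offset=[
    [0,6,4],
    [0,6,4],
    [0,5,2],
    [0,4,0],
  ],
  delta_rot=[
    [0,0,0],
    [0,0,0],
    [0,0,0],
    [0,0,0],
  ],
  jaw=[0,0,0,0],
)

```text
time: 4.45
tool_pos: [521.0, -295.6, 80.3]
tcp_rot: [179.6, 0.8, 76.1]
ft_force: [-1.6, 0.6, 0.9]
finger_gap: -0.1
```

Run:
```python
from bench import monitor,cams
import cv2
p,d=cams.snapshot("top");cv2.imwrite("pics/t3.png",p[:,:,::-1][140:280,360:540].repeat(4,0).repeat(4,1))
```

```text
(no output)
```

View pics/t3.png

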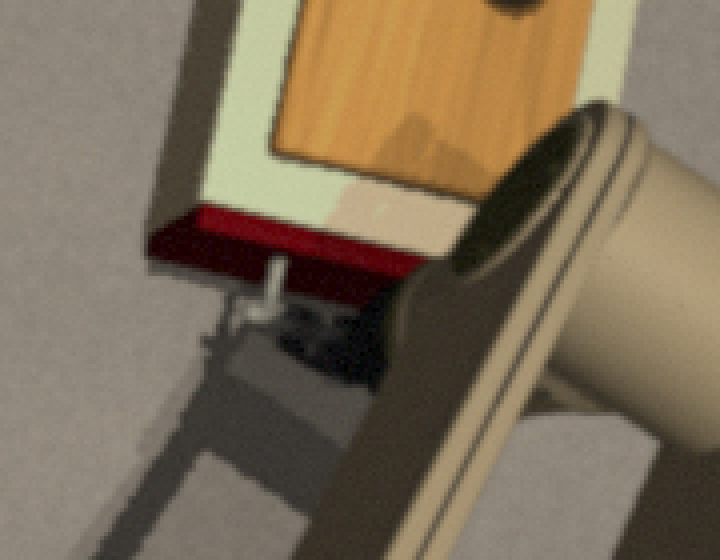

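Almost home: the front's top edge sits at the box edge (crop 200,205). I push on in small steps and watch the force.

Request:
jog_arm(
  offset=[
    [0,3,0],
    [0,3,0],
  ],
  delta_rot=[
    [0,0,0],
    [0,0,0],
  ],
  jaw=[0,0],
)

```text
time: 4.7
tool_pos: [521.2, -295.6, 79.7]
tcp_rot: [-179.6, 0.7, 76.1]
ft_force: [-22.6, 6.2, 17.6]
finger_gap: -0.2
```

Resistance is 22 N with no movement, well above the 7 N catch, so it is probably at the home stop. I back off and check.

Request:
jog_arm(
  offset=[
    [0,-5,0],
    [0,-15,0],
    [0,-20,0],
    [0,-20,-5],
    [0,-20,-30],
    [0,-20,-50],
    [0,-10,-40],
    [20,-10,-25],
  ],
  delta_rot=[
    [0,0,0],
    [0,0,0],
    [0,0,0],
    [0,0,0],
    [0,0,0],
    [0,0,0],
    [0,0,0],
    [0,0,0],
  ],
  jaw=[0,0,0,0,0,0,0,0],
)

```text
time: 5.5
tool_pos: [406.1, -244.7, 228.4]
tcp_rot: [-179.4, 0.6, 76.0]
ft_force: [0.6, 0.0, 0.6]
finger_gap: -0.3
```

Run:
```python
from bench import monitor,cams
from h import *
s=monitor.sense();print(s['time'],s['tool_pos'],s['tcp_rot'],s['ft_force'])
p,d=cams.snapshot("scene");a=p[:,:,::-1][240:420,40:260].repeat(3,0).repeat(3,1)
cv2.imwrite("pics/s4.png",a);
p,d=cams.snapshot("top");im=p[:,:,::-1].copy();cv2.imwrite("pics/t4.png",im[140:280,360:540].repeat(4,0).repeat(4,1))
P=cloud("top",d);hsv=cv2.cvtColor(im,cv2.COLOR_BGR2HSV)
```

```text
5.5 [ 406.05310291 -244.73905302  228.39873715] [-179.37677297    0.55202138   75.98247309] [0.56006719 0.03902839 0.6086264 ]
```

View pics/s4.png

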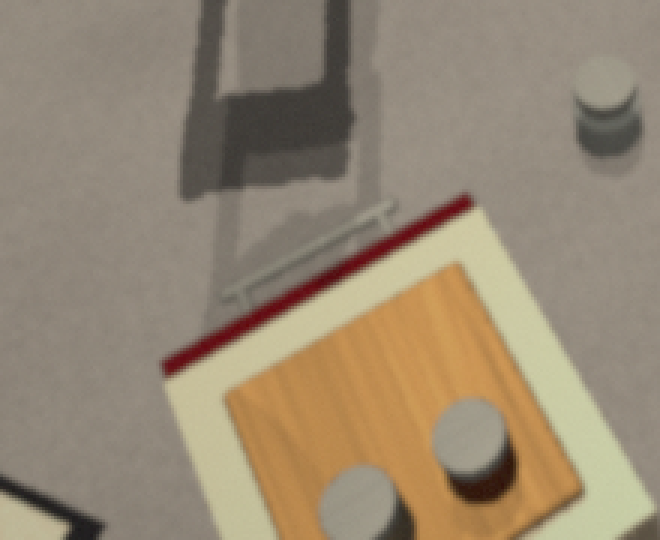

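View pics/t4.png

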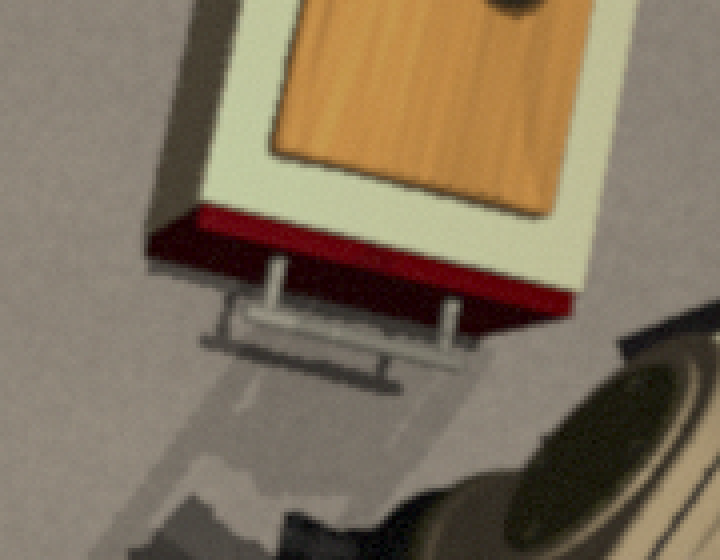

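The drawer is shut: no gap between the front's top edge and the box at top crop (200,205)–(570,290), and the scene view agrees. Now on to the dish's left ear.

Request:
jog_arm(
  offset=[
    [19,-3,0],
    [39,-5,0],
    [39,-5,0],
    [39,-5,0],
    [39,-5,0],
    [39,-5,0],
    [39,-5,0],
    [39,-5,0],
    [39,-5,0],
    [39,-5,0],
    [39,-5,0],
    [39,-5,0],
    [39,-5,0],
    [39,-5,0],
    [16,-2,0],
  ],
  delta_rot=[
    [0,0,0],
    [0,0,0],
    [0,0,0],
    [0,0,0],
    [0,0,0],
    [0,0,0],
    [0,0,0],
    [0,0,0],
    [0,0,0],
    [0,0,0],
    [0,0,0],
    [0,0,0],
    [0,0,0],
    [0,0,0],
    [0,0,0],
  ],
  jaw=[100,100,100,100,100,100,100,100,100,100,100,100,100,100,100],
)

```text
time: 7.1
tool_pos: [474.5, 318.2, 216.6]
tcp_rot: [179.8, 0.6, 75.8]
ft_force: [0.1, 0.2, 0.5]
finger_gap: 85.1
```

Request:
jog_arm(
  offset=[
    [0,0,0],
    [0,0,5],
    [0,0,10],
    [0,0,10],
    [0,0,10],
    [0,0,10],
    [0,0,5],
    [0,0,0],
  ],
  delta_rot=[
    [0,0,4],
    [0,0,8],
    [0,0,8],
    [0,0,8],
    [0,0,8],
    [0,0,8],
    [0,0,8],
    [0,0,4],
  ],
  jaw=[100,100,100,100,100,100,100,100],
)

```text
time: 7.9
tool_pos: [473.9, 321.8, 156.6]
tcp_rot: [179.5, 0.3, 18.0]
ft_force: [-0.2, -0.3, 0.0]
finger_gap: 85.5
```

Run:
```python
from bench import monitor,cams
from h import *
s=monitor.sense();print(s['time'],s['tool_pos'],s['tcp_rot'],s['joint_pos'])
m=cams.camera_model("wrist");np.savez("pics/wristcam.npz",K=m["K"],T=m["camera_from_world"])
p,d=cams.snapshot("wrist");cv2.imwrite("pics/w5.png",p[:,:,::-1]);np.save("pics/w5.npy",d)
```

```text
7.9 [473.90693608 321.83838657 156.60231433] [179.46358637   0.2767084   17.9649173 ] [29.35457946  6.37270582 94.35531995 -0.47900057 79.64951947 11.47598139]
```

View pics/w5.png

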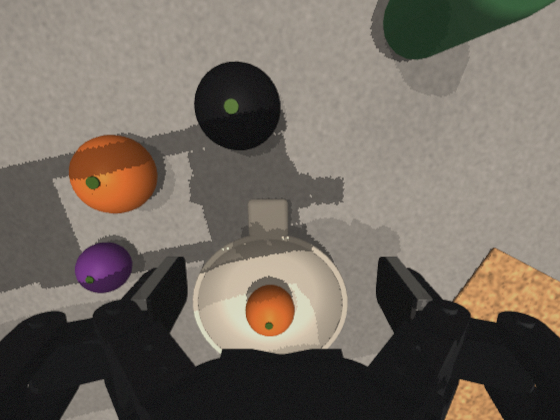

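Wrist view: the left ear is at about (249–288, 199–235), the clementine at (270,310), and the black ball at (237,105) is clear. I cast the ear corners onto z=30.

Run:
```python
from h import *
a=ray("wrist",[[250,200],[287,200],[248.5,234],[288.5,234]],30);print(a)
o=a[:2].mean(0)[:2];i=a[2:].mean(0)[:2];print(o,i,np.linalg.norm(a[0]-a[1]),np.degrees(np.arctan2(*(o-i)[::-1])))
print(np.linalg.norm(o-[496.4,214.9]))
e=a[1]-a[0];print("across yaw",np.degrees(np.arctan2(e[1],e[0])))
tcp=np.array([473.9,321.84]);yaw=np.radians(17.96);x=np.array([np.cos(yaw),np.sin(yaw)]);y=np.array([np.sin(yaw),-np.cos(yaw)])
dirv=np.array([np.cos(np.radians(108.7)),np.sin(np.radians(108.7))])
for t in(o-16*dirv,np.array([496.4,214.9])+90*dirv): print("target",t,(t-tcp)@x,(t-tcp)@y)
im=cv2.imread("pics/w5.png");cv2.imwrite("pics/w5c.png",cv2.resize(im[180:260,210:330],None,fx=5,fy=5,interpolation=cv2.INTER_CUBIC))
```

```text
[[449.18111003 311.24227574  30.        ]
 [479.88878873 321.24950909  30.        ]
 [456.85110395 280.43993186  30.        ]
 [491.0915331  291.61818581  30.        ]]
[464.53494938 316.24589241] [473.97131853 286.02905884] 32.29715545449213 107.34298318701612
106.23733505692242
across yaw 18.05011589303511
target [469.66475723 301.09052797] -10.427028983002975 18.43244252410013
target [467.54483085 300.148925  ] -12.734001696495596 18.674477516996248
```

View pics/w5c.png

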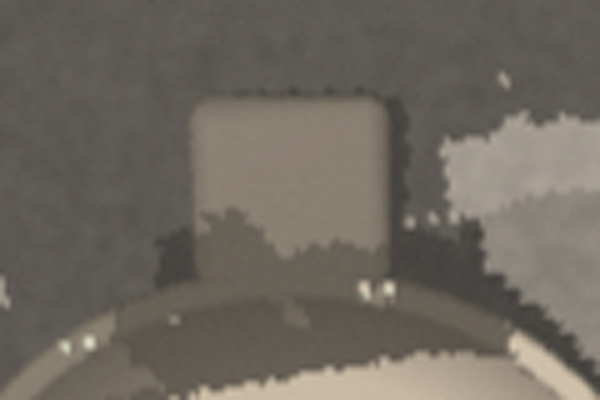

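Request:
jog_arm(
  offset=[
    [-6,9,10],
    [-6,9,20],
    [0,0,30],
    [0,0,30],
    [0,0,20],
    [0,0,12],
    [0,0,6],
  ],
  delta_rot=[
    [0,0,-0.4],
    [0,0,0],
    [0,0,0],
    [0,0,0],
    [0,0,0],
    [0,0,0],
    [0,0,0],
  ],
  jaw=[100,100,100,100,100,100,100],
)

```text
time: 8.65
tool_pos: [470.1, 299.8, 24.0]
tcp_rot: [179.6, -0.1, 18.9]
ft_force: [-0.5, 0.6, -0.3]
finger_gap: 85.3
```

Run:
```python
from bench import monitor,cams
from h import *
s=monitor.sense();print(s['time'],s['tool_pos'],s['tcp_rot'],s['ft_force'])
m=cams.camera_model("wrist");np.savez("pics/wristcam.npz",K=m["K"],T=m["camera_from_world"])
p,d=cams.snapshot("wrist");cv2.imwrite("pics/w6.png",p[:,:,::-1])
q=proj("wrist",[list(s['tool_pos'])]);print(q)
```

```text
8.65 [470.14922075 299.8407519   23.99076469] [ 1.79552582e+02 -6.40363994e-02  1.88972031e+01] [-0.45026503  0.55552777 -0.27699118]
[[279.07792783 261.56857803]]
```

View pics/w6.png

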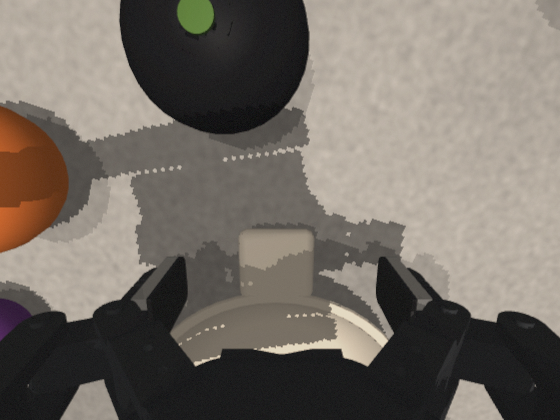

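Request:
jog_arm(
  offset=[
    [-2,0,8],
    [0,0,7],
    [0,0,2],
    [0,0,0],
    [0,0,0],
    [0,0,0],
    [0,0,0],
    [0,0,0],
    [0,0,0],
    [0,0,0],
    [0,0,0],
    [0,0,0],
  ],
  delta_rot=[
    [0,0,0],
    [0,0,0],
    [0,0,0],
    [0,0,0],
    [0,0,0],
    [0,0,0],
    [0,0,0],
    [0,0,0],
    [0,0,0],
    [0,0,0],
    [0,0,0],
    [0,0,0],
  ],
  jaw=[100,100,90,70,60,54,50,47,45,43,41,39],
  newtons=60,
)

```text
time: 9.9
tool_pos: [470.8, 300.7, 9.8]
tcp_rot: [179.6, -0.4, 19.0]
ft_force: [-1.6, -1.0, 3.0]
finger_gap: 34.7
```

Request:
jog_arm(
  offset=[
    [0,0,0],
    [0,0,0],
    [0,0,0],
  ],
  delta_rot=[
    [0,0,0],
    [0,0,0],
    [0,0,0],
  ],
  jaw=[30,20,10],
  newtons=100,
)

```text
time: 10.2
tool_pos: [470.8, 300.7, 10.0]
tcp_rot: [179.6, -0.4, 19.0]
ft_force: [-1.4, -0.0, 3.3]
finger_gap: 34.0
```

Run:
```python
from bench import monitor,cams
from h import *
s=monitor.sense();print(s['time'],s['tool_pos'],s['tcp_rot'],s['ft_force'],s['wrist_torque'],s['finger_gap'])
p,d=cams.snapshot("wrist");cv2.imwrite("pics/w7.png",p[:,:,::-1])
p,d=cams.snapshot("scene");cv2.imwrite("pics/s7.png",cv2.resize(p[:,:,::-1][100:300,200:400],None,fx=3,fy=3))
```

```text
10.2 [470.83570532 300.68365515   9.9792972 ] [179.6083422   -0.39737846  18.96214891] [-1.43962633 -0.01929464  3.26461188] [-0.07940013  0.31172938  0.01238374] 34.047766833053224
```

View pics/w7.png

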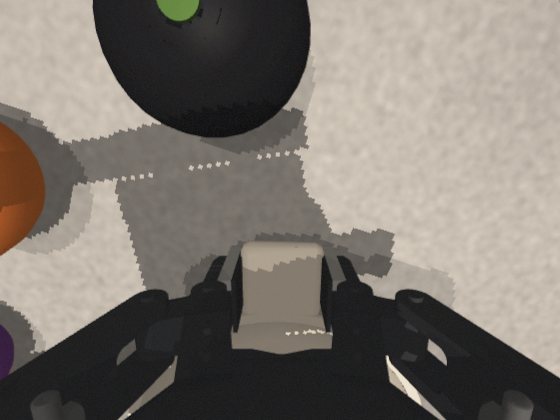

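View pics/s7.png

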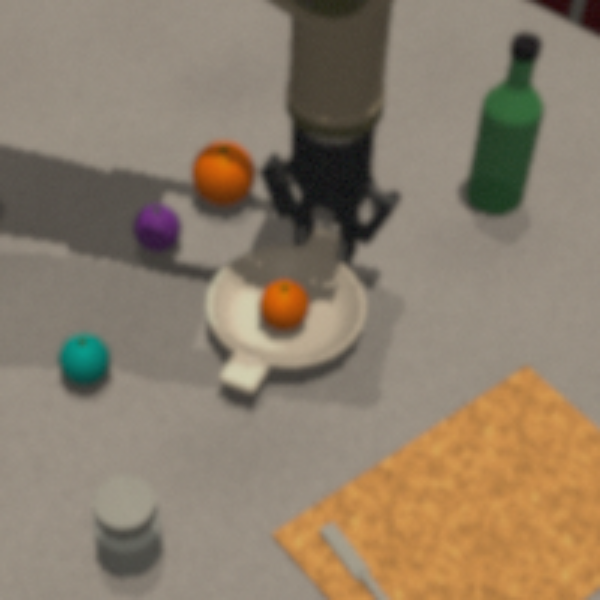

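Request:
jog_arm(
  offset=[
    [0,0,-1],
    [0,0,-2],
    [0,0,-3],
    [0,0,-4],
    [0,0,-5],
    [0,0,-5],
    [0,0,-5],
    [0,0,-4],
    [0,0,-3],
    [0,0,-2],
    [0,0,-1],
    [0,0,0],
  ],
  delta_rot=[
    [0,0,0],
    [0,0,0],
    [0,0,0],
    [0,0,0],
    [0,0,0],
    [0,0,0],
    [0,0,0],
    [0,0,0],
    [0,0,0],
    [0,0,0],
    [0,0,0],
    [0,0,0],
  ],
  jaw=[10,10,10,10,10,10,10,10,10,10,10,10],
)

```text
time: 11.5
tool_pos: [470.1, 300.7, 47.1]
tcp_rot: [179.6, -0.4, 19.0]
ft_force: [-0.1, 0.2, -1.8]
finger_gap: 34.2
```

Run:
```python
from bench import monitor,cams
from h import *
s=monitor.sense();print(s['time'],s['tool_pos'],s['tcp_rot'],s['ft_force'],s['wrist_torque'],s['finger_gap'])
p,d=cams.snapshot("top");im=p[:,:,::-1].copy();cv2.imwrite("pics/t8.png",cv2.resize(im[160:300,140:320],None,fx=4,fy=4));np.save("pics/t8.npy",d)
p,d=cams.snapshot("scene");cv2.imwrite("pics/s8.png",cv2.resize(p[:,:,::-1][100:300,200:400],None,fx=3,fy=3));np.save("pics/s8.npy",d)
```

```text
11.5 [470.06296823 300.70659398  47.09775275] [179.62707628  -0.36728906  18.95671546] [-0.09108702  0.18002406 -1.78093781] [0.20546783 0.08292052 0.00539869] 34.166422941747506
```

View pics/t8.png

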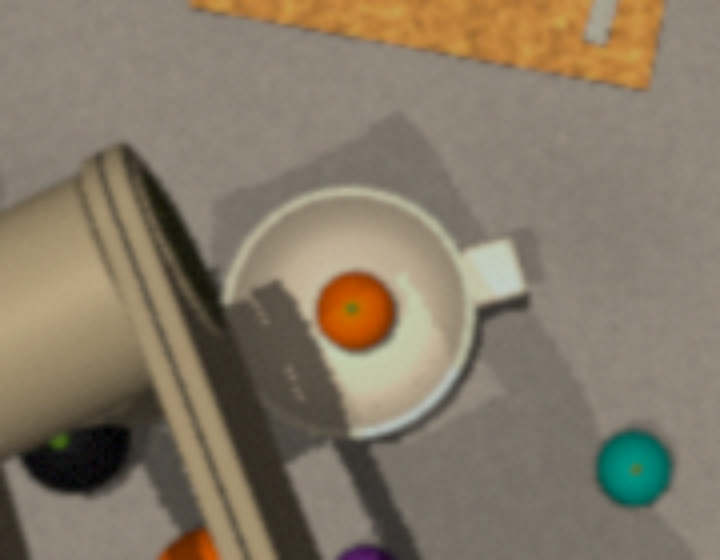

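View pics/s8.png

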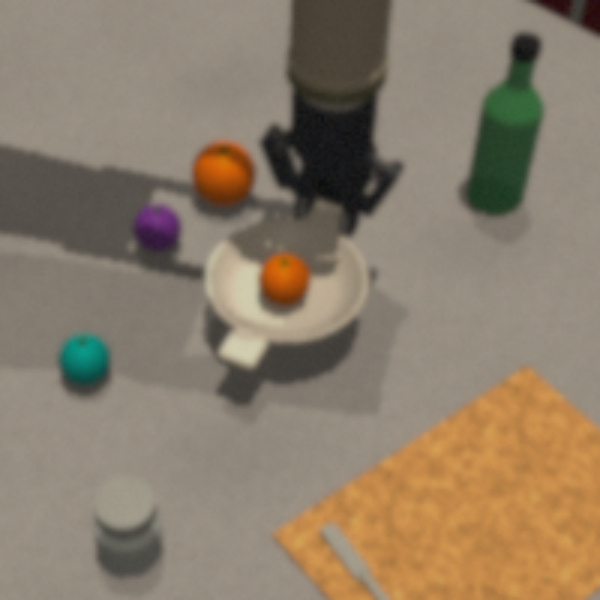

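Run:
```python
from h import *
d=np.load("pics/t8.npy");P=cloud("top",d)
def px(c):return (140+c[0]/4-.4,160+c[1]/4-.4)
# clementine, rim ext left/right/top/bottom estimates in crop: rim circle (350,312)
print("clem",ray("top",[px((357,311))],67),"rim c",ray("top",[px((350,312))],67))
e=ray("top",[px((523,240)),px((527,295)),px((463,258)),px((478,305))],67);print(e)
# depth of free ear and rim
for c in[(497,270),(505,262),(490,280)]:
    u,v=map(int,map(round,px(c)));print("ear",P[v-2:v+3,u-2:u+3].reshape(-1,3).mean(0))
# scene depth free ear
d2=np.load("pics/s8.npy");Q=cloud("scene",d2)
u,v=200+244//3,100+346//3;print("ear scene",Q[v-2:v+3,u-2:u+3].reshape(-1,3).mean(0))
# triangulate ear tip centre: top and scene lines
def tri(a,b):
    A=[]
    for n,uv in(("top",a),("scene",b)):
        K,T=cam(n);M=K@T[:3];A+= [uv[0]*M[2]-M[0],uv[1]*M[2]-M[1]]
    A=np.array(A);A/=np.linalg.norm(A[:,:3],axis=1)[:,None];return np.linalg.lstsq(A[:,:3],-A[:,3],rcond=None)[0]
sp=lambda c:(200+c[0]/3-.3,100+c[1]/3-.3)
print("clem tri",tri(px((357,311)),sp((285,279))));print("ear tip mid tri",tri(px((525,267)),sp((236,357))))
```

```text
clem [[497.027112   208.75958632  67.        ]] rim c [[496.33174977 212.89108293  67.        ]]
[[541.78578985 111.39583067  67.        ]
 [509.00767488 108.14868358  67.        ]
 [530.13919207 146.82982045  67.        ]
 [502.35060826 137.07067359  67.        ]]
ear [523.96534334 126.12890058  64.22887136]
ear [528.91128896 121.50266579  63.80593156]
ear [516.64725391 130.68134661  64.52775009]
ear scene [523.58009518 130.41956393  66.3325833 ]
clem tri [497.67391293 209.38064936  70.72922316]
ear tip mid tri [527.42877583 112.09372625  69.95252542]
```

The dish hangs level: the free ear triangulates and depth-reads at 64–70 mm where 67 is expected. The clementine is in the middle at top crop (357,311) with the rim centre at (350,312). I lift the rest of the way, then plan the smooth turn.

Request:
jog_arm(
  offset=[
    [0,0,-1],
    [0,0,-3],
    [0,0,-5],
    [0,0,-6],
    [0,0,-7],
    [0,0,-7],
    [0,0,-7],
    [0,0,-7],
    [0,0,-7],
    [0,0,-6],
    [0,0,-4],
    [0,0,-2],
    [0,0,-1],
    [0,0,0],
  ],
  delta_rot=[
    [0,0,0],
    [0,0,0],
    [0,0,0],
    [0,0,0],
    [0,0,0],
    [0,0,0],
    [0,0,0],
    [0,0,0],
    [0,0,0],
    [0,0,0],
    [0,0,0],
    [0,0,0],
    [0,0,0],
    [0,0,0],
  ],
  jaw=[10,10,10,10,10,10,10,10,10,10,10,10,10,10],
)

```text
time: 13.0
tool_pos: [469.5, 301.0, 116.0]
tcp_rot: [179.6, -0.4, 19.0]
ft_force: [0.2, 0.5, -2.7]
finger_gap: 33.9
```

```bash
cat > plan.py <<'E'
import numpy as np,sys
from bench import monitor
s=monitor.sense();print(s['time'],s['tool_pos'],s['tcp_rot'],s['finger_gap'])
N=48;L=90.
p0=s['tool_pos'][:2];y0=s['tcp_rot'][2]
f=lambda a:np.array([np.sin(np.radians(a)),-np.cos(np.radians(a))])
c0=p0+L*f(y0);c1=np.array([768.5,167.5]);y1=80.86
t=np.arange(N+1)/N;m=10*t**3-15*t**4+6*t**5
C=c0+(c1-c0)*m[:,None];Y=y0+(y1-y0)*m
P=np.array([c-L*f(y) for c,y in zip(C,Y)])
print(c0,P[-1])
for i in range(N):
    d=P[i+1]-P[i];y=np.radians(Y[i]);print(i,np.round([d@[np.cos(y),np.sin(y)],d@[np.sin(y),-np.cos(y)]],1),round(-(Y[i+1]-Y[i]),2),end=" ; ")
    if i%4==3:print()
E
python3 plan.py
```

```text
13.0 [469.52975577 301.02985766 116.03612817] [179.63168553  -0.384909    18.95632301] 33.94127129952652
[498.76601135 215.91087412] [679.64271641 181.79626362]
0 [0. 0.] -0.01 ; 1 [0.1 0.1] -0.04 ; 2 [0.2 0.2] -0.1 ; 3 [0.4 0.4] -0.18 ; 
4 [0.6 0.6] -0.28 ; 5 [0.9 0.9] -0.4 ; 6 [1.2 1.2] -0.53 ; 7 [1.5 1.5] -0.67 ; 
8 [1.8 1.9] -0.82 ; 9 [2.1 2.3] -0.98 ; 10 [2.4 2.8] -1.13 ; 11 [2.7 3.2] -1.28 ; 
12 [2.9 3.7] -1.43 ; 13 [3.1 4.2] -1.58 ; 14 [3.3 4.8] -1.72 ; 15 [3.3 5.3] -1.85 ; 
16 [3.4 5.9] -1.97 ; 17 [3.3 6.5] -2.08 ; 18 [3.2 7. ] -2.17 ; 19 [3.1 7.5] -2.25 ; 
20 [2.9 8. ] -2.32 ; 21 [2.6 8.4] -2.37 ; 22 [2.3 8.8] -2.4 ; 23 [1.9 9.1] -2.42 ; 
24 [1.5 9.3] -2.42 ; 25 [1.1 9.5] -2.4 ; 26 [0.7 9.6] -2.37 ; 27 [0.3 9.5] -2.32 ; 
28 [-0.1  9.4] -2.25 ; 29 [-0.4  9.2] -2.17 ; 30 [-0.7  8.9] -2.08 ; 31 [-1.   8.5] -1.97 ; 
32 [-1.2  8.1] -1.85 ; 33 [-1.4  7.5] -1.72 ; 34 [-1.5  7. ] -1.58 ; 35 [-1.5  6.3] -1.43 ; 
36 [-1.5  5.7] -1.28 ; 37 [-1.4  5. ] -1.13 ; 38 [-1.3  4.3] -0.98 ; 39 [-1.2  3.6] -0.82 ; 
40 [-1.  3.] -0.67 ; 41 [-0.8  2.4] -0.53 ; 42 [-0.6  1.8] -0.4 ; 43 [-0.4  1.2] -0.28 ; 
44 [-0.3  0.8] -0.18 ; 45 [-0.2  0.4] -0.1 ; 46 [-0.1  0.2] -0.04 ; 47 [-0.  0.] -0.01 ;
```

Request:
jog_arm(
  offset=[
    [0.3,0.3,0],
    [0.6,0.6,0],
    [0.9,0.9,0],
    [1.2,1.2,0],
    [1.5,1.5,0],
    [1.8,1.9,0],
    [2.1,2.3,0],
    [2.4,2.8,0],
    [2.7,3.2,0],
    [2.9,3.7,0],
    [3.1,4.2,0],
    [3.3,4.8,0],
    [3.3,5.3,0],
    [3.4,5.9,0],
    [3.3,6.5,0],
    [3.2,7,0],
    [3.1,7.5,0],
    [2.9,8,0],
    [2.6,8.4,0],
  ],
  delta_rot=[
    [0,0,-0.2],
    [0,0,-0.3],
    [0,0,-0.4],
    [0,0,-0.5],
    [0,0,-0.7],
    [0,0,-0.8],
    [0,0,-1],
    [0,0,-1.1],
    [0,0,-1.3],
    [0,0,-1.4],
    [0,0,-1.6],
    [0,0,-1.7],
    [0,0,-1.9],
    [0,0,-2],
    [0,0,-2.1],
    [0,0,-2.2],
    [0,0,-2.3],
    [0,0,-2.3],
    [0,0,-2.4],
  ],
  jaw=[10,10,10,10,10,10,10,10,10,10,10,10,10,10,10,10,10,10,10],
)

```text
time: 14.9
tool_pos: [553.4, 256.6, 114.7]
tcp_rot: [179.6, 0.0, 47.1]
ft_force: [-0.8, -1.0, -3.2]
finger_gap: 33.6
```

Run:
```python
from bench import monitor
from plan import P,Y
s=monitor.sense();print("---",s['tcp_rot'],s['tool_pos'],P[22],Y[22])
```

```text
14.9 [553.41644213 256.61929128 114.74865285] [1.79560081e+02 3.94095944e-02 4.70674570e+01] 33.56106187266541
[619.31049502 195.31697653] [679.64271641 181.79626362]
0 [0. 0.] -0.0 ; 1 [0.  0.1] -0.02 ; 2 [0.  0.2] -0.05 ; 3 [0.1 0.4] -0.1 ; 
4 [0.1 0.6] -0.15 ; 5 [0.2 0.8] -0.22 ; 6 [0.2 1.1] -0.29 ; 7 [0.3 1.4] -0.37 ; 
8 [0.3 1.7] -0.45 ; 9 [0.4 2.1] -0.53 ; 10 [0.4 2.4] -0.62 ; 11 [0.5 2.7] -0.7 ; 
12 [0.5 3.1] -0.78 ; 13 [0.5 3.4] -0.86 ; 14 [0.5 3.8] -0.94 ; 15 [0.4 4.1] -1.01 ; 
16 [0.4 4.4] -1.07 ; 17 [0.3 4.7] -1.13 ; 18 [0.2 4.9] -1.18 ; 19 [0.1 5.1] -1.23 ; 
20 [0.  5.3] -1.26 ; 21 [-0.1  5.5] -1.29 ; 22 [-0.2  5.6] -1.31 ; 23 [-0.4  5.7] -1.32 ; 
24 [-0.5  5.7] -1.32 ; 25 [-0.6  5.7] -1.31 ; 26 [-0.7  5.7] -1.29 ; 27 [-0.8  5.6] -1.26 ; 
28 [-0.9  5.4] -1.23 ; 29 [-1.   5.3] -1.18 ; 30 [-1.1  5.1] -1.13 ; 31 [-1.1  4.8] -1.07 ; 
32 [-1.1  4.5] -1.01 ; 33 [-1.1  4.2] -0.94 ; 34 [-1.1  3.9] -0.86 ; 35 [-1.1  3.5] -0.78 ; 
36 [-1.   3.2] -0.7 ; 37 [-0.9  2.8] -0.62 ; 38 [-0.8  2.4] -0.53 ; 39 [-0.7  2. ] -0.45 ; 
40 [-0.6  1.7] -0.37 ; 41 [-0.5  1.3] -0.29 ; 42 [-0.4  1. ] -0.22 ; 43 [-0.3  0.7] -0.15 ; 
44 [-0.2  0.4] -0.1 ; 45 [-0.1  0.2] -0.05 ; 46 [-0.   0.1] -0.02 ; 47 [-0.  0.] -0.0 ; 
--- [1.79560081e+02 3.94095944e-02 4.70674570e+01] [553.41644213 256.61929128 114.74865285] [603.33345832 226.7423154 ] 61.33588303671307
```

Request:
jog_arm(
  offset=[
    [2.3,8.8,0],
    [1.9,9.1,0],
    [1.5,9.3,0],
    [1.1,9.5,0],
    [0.7,9.6,0],
    [0.3,9.5,0],
    [-0.1,9.4,0],
    [-0.4,9.2,0],
    [-0.7,8.9,0],
    [-1,8.5,0],
    [-1.2,8.1,0],
    [-1.4,7.5,0],
    [-1.5,7,0],
    [-1.5,6.3,0],
  ],
  delta_rot=[
    [0,0,-2.4],
    [0,0,-2.4],
    [0,0,-2.4],
    [0,0,-2.4],
    [0,0,-2.3],
    [0,0,-2.2],
    [0,0,-2.2],
    [0,0,-2.1],
    [0,0,-2],
    [0,0,-1.9],
    [0,0,-1.8],
    [0,0,-1.7],
    [0,0,-1.5],
    [0,0,-1.4],
  ],
  jaw=[10,10,10,10,10,10,10,10,10,10,10,10,10,10],
)

```text
time: 16.3
tool_pos: [666.8, 191.8, 111.8]
tcp_rot: [180.0, 0.5, 77.8]
ft_force: [-0.5, -0.8, -1.5]
finger_gap: 34.0
```

Run:
```python
from bench import monitor
import numpy as np
s=monitor.sense();print(s['time'],s['tcp_rot'],s['tool_pos'])
y=np.radians(s['tcp_rot'][2]);d=np.array([679.64,181.8])-s['tool_pos'][:2]
print("remaining tool",d@[np.cos(y),np.sin(y)],d@[np.sin(y),-np.cos(y)],-(80.86-s['tcp_rot'][2]))
```

```text
16.3 [179.97458224   0.53585328  77.75709045] [666.77894223 191.81288085 111.795724  ]
remaining tool -7.057887532329632 14.691862154822413 -3.102909546901074
```

Request:
jog_arm(
  offset=[
    [-1.4,4.5,0],
    [-1.3,3.5,0],
    [-1.2,2.5,0],
    [-1,1.7,0],
    [-0.8,1.1,0],
    [-0.6,0.7,0],
    [-0.4,0.4,0],
    [-0.2,0.2,0],
    [0,0,0],
    [0,0,0],
  ],
  delta_rot=[
    [0,0,-0.7],
    [0,0,-0.6],
    [0,0,-0.5],
    [0,0,-0.4],
    [0,0,-0.3],
    [0,0,-0.3],
    [0,0,-0.2],
    [0,0,-0.1],
    [0,0,0],
    [0,0,0],
  ],
  jaw=[10,10,10,10,10,10,10,10,10,10],
)

```text
time: 17.3
tool_pos: [680.5, 180.8, 110.9]
tcp_rot: [-179.9, 0.6, 81.2]
ft_force: [-0.1, -0.3, -1.7]
finger_gap: 33.7
```

Run:
```python
from bench import monitor,cams
from scipy.spatial.transform import Rotation as Ro
from h import *
s=monitor.sense();print(s['time'],s['tool_pos'],s['tcp_rot'],s['ft_force'],s['wrist_torque'],s['finger_gap'])
R0=Ro.from_euler('xyz',[179.61,-0.397,18.96],degrees=True);R1=Ro.from_euler('xyz',s['tcp_rot'],degrees=True)
n=R0.inv().apply([0,0,1]);w=R1.apply(n);print("dish normal",w,"deg",np.degrees(w[:2]))
print("corr tool rotvec",np.degrees(R1.inv().apply(np.cross(w,[0,0,1]))))
p,d=cams.snapshot("top");im=p[:,:,::-1].copy();cv2.imwrite("pics/t9f.png",im);cv2.imwrite("pics/t9.png",cv2.resize(im[70:220,160:340],None,fx=4,fy=4));np.save("pics/t9.npy",d)
p,d=cams.snapshot("scene");cv2.imwrite("pics/s9f.png",p[:,:,::-1]);cv2.imwrite("pics/s9.png",cv2.resize(p[:,:,::-1][120:320,240:460],None,fx=3,fy=3));np.save("pics/s9.npy",d)
```

```text
17.3 [680.45347755 180.80251958 110.90426104] [-179.89180316    0.59174433   81.15020875] [-0.06685591 -0.26390597 -1.70023421] [ 0.03669946  0.20758094 -0.00075197] 33.65568054735943
dish normal [0.01124603 0.01571251 0.9998133 ] deg [0.64434977 0.90026072]
corr tool rotvec [-0.49815203  0.98868084  0.00327803]
```

View pics/t9.png

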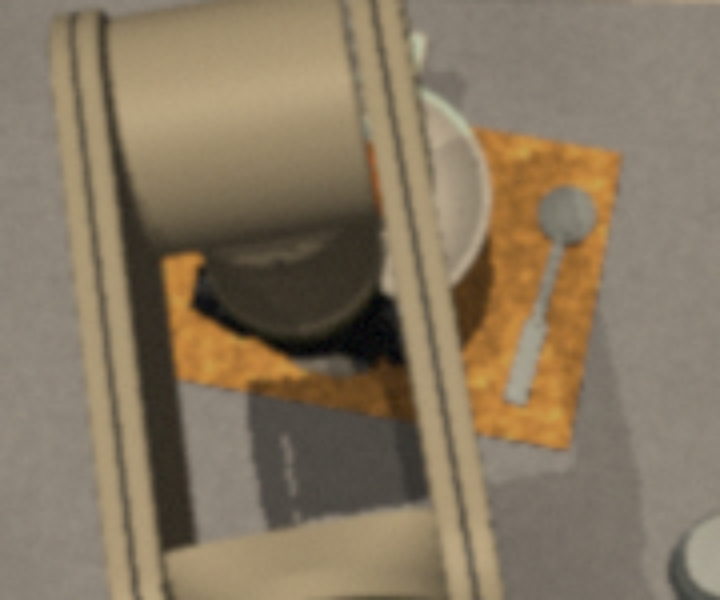

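View pics/s9.png

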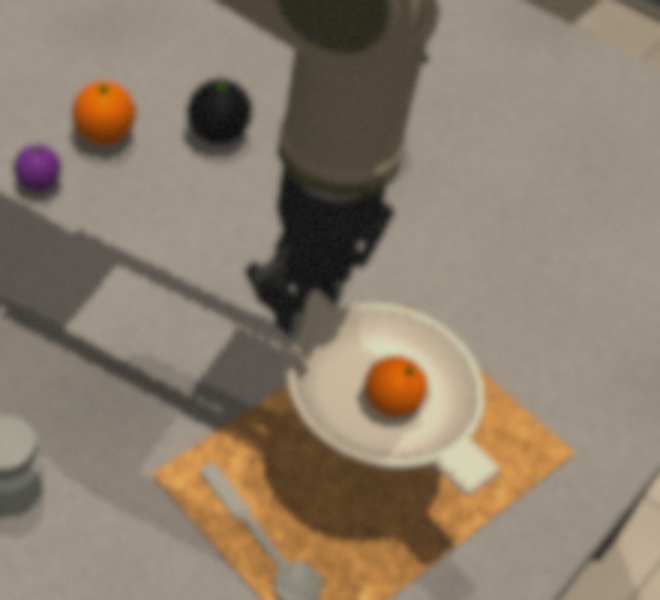

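Request:
jog_arm(
  offset=[
    [0,0,0],
    [0,0,0],
    [0,0,0],
    [0,0,0],
    [0,0,0],
    [0,0,0],
    [0,0,0],
    [0,0,0],
  ],
  delta_rot=[
    [-0.1,0.2,0],
    [-0.1,0.2,0],
    [-0.1,0.2,0],
    [-0.1,0.2,0],
    [-0.1,0.2,0],
    [0,0,0],
    [0,0,0],
    [0,0,0],
  ],
  jaw=[10,10,10,10,10,10,10,10],
)

```text
time: 18.2
tool_pos: [680.4, 180.7, 111.0]
tcp_rot: [179.6, -0.5, 81.1]
ft_force: [0.2, -0.0, -1.7]
finger_gap: 33.7
```

```bash
cat > chk.py <<'E'
from bench import monitor,cams
from scipy.spatial.transform import Rotation as Ro
from h import *
import sys
tag=sys.argv[1]
s=monitor.sense();print(s['time'],s['tool_pos'],s['tcp_rot'],s['ft_force'],s['wrist_torque'],s['finger_gap'])
R0=Ro.from_euler('xyz',[179.61,-0.397,18.96],degrees=True);R1=Ro.from_euler('xyz',s['tcp_rot'],degrees=True)
n=R0.inv().apply([0,0,1]);w=R1.apply(n);print("dish normal deg",np.degrees(w[:2]),"corr",np.degrees(R1.inv().apply(np.cross(w,[0,0,1]))))
p,d=cams.snapshot("scene");im=p[:,:,::-1].copy();cv2.imwrite(f"pics/s{tag}f.png",im);np.save(f"pics/s{tag}.npy",d)
h=s['tool_pos'][2]-10
P=cloud("scene",d);hsv=cv2.cvtColor(im,cv2.COLOR_BGR2HSV)
m=((hsv[...,1]<100)&(hsv[...,2]>60)&(P[...,2]>h-3)&(P[...,2]<h+50)&(P[...,0]>660)).astype(np.uint8)
orange=((hsv[...,1]>150)&(hsv[...,0]<14)&(P[...,2]>h+10)&(P[...,2]<h+70)&(P[...,0]>660))
n_,l,st,ce=cv2.connectedComponentsWithStats(m);i=1+np.argmax(st[1:,4]);dm=l==i
uv=np.argwhere(dm|orange)[:,::-1];W=ray("scene",uv,h+30)[:,:2]
vis=im.copy();vis[dm]=(255,0,0);vis[orange]=(0,255,255);cv2.imwrite(f"pics/s{tag}m.png",cv2.resize(vis[120:320,240:460],None,fx=3,fy=3))
c=np.array([768.,167.])
ou=np.argwhere(orange)[:,::-1].mean(0)
u=np.array([np.cos(np.radians(-9.14)),np.sin(np.radians(-9.14))])
for _ in range(15):
    D=W-c;r=np.hypot(*D.T);A=np.arctan2(D[:,1],D[:,0]);pts=[]
    for b in np.linspace(-np.pi,np.pi,73)[:-1]:
        if abs(np.sin(b+.04+np.radians(9.14)))<.4: continue
        k=(A>b)&(A<b+np.pi/36)
        if k.any():
            j=np.argmax(np.where(k,r,0));
            if 60<r[j]<90: pts.append(W[j])
    pts=np.array(pts);M=np.c_[2*pts,np.ones(len(pts))];q=np.linalg.lstsq(M,(pts**2).sum(1),rcond=None)[0];c=q[:2];R=np.sqrt(q[2]+c@c)
print("rim c",c,"R",R,len(pts))
D=W-c;r=np.hypot(*D.T);k=(r>84)&(r<112)&(D@u>0);e=D[k].mean(0);print("ear mean",W[k].mean(0),k.sum(),"dir",np.degrees(np.arctan2(e[1],e[0])))
print("clem",ray("scene",ou,h+30)[0],"ear depth z",np.median(P[uv[k][:,1],uv[k][:,0],2]),"expect",h+30)
E
python3 chk.py 10
```

```text
18.2 [680.38442586 180.73238245 110.96153329] [179.55922099  -0.49927007  81.14527053] [ 0.22671397 -0.01738508 -1.71979643] [-0.01523965  0.27188784  0.05493506] 33.690216247982484
dish normal deg [-0.06591497 -0.09323474] corr [ 0.05077585 -0.1022702  -0.0003443 ]
rim c [766.96484991 164.43660104] R 74.4509142838463 51
ear mean [860.0342402  143.80862521] 164 dir -12.497059438178281
clem [773.02478154  72.27155502 130.96153329] ear depth z 129.20976012902761 expect 130.9615332877171
```

View pics/s10m.png

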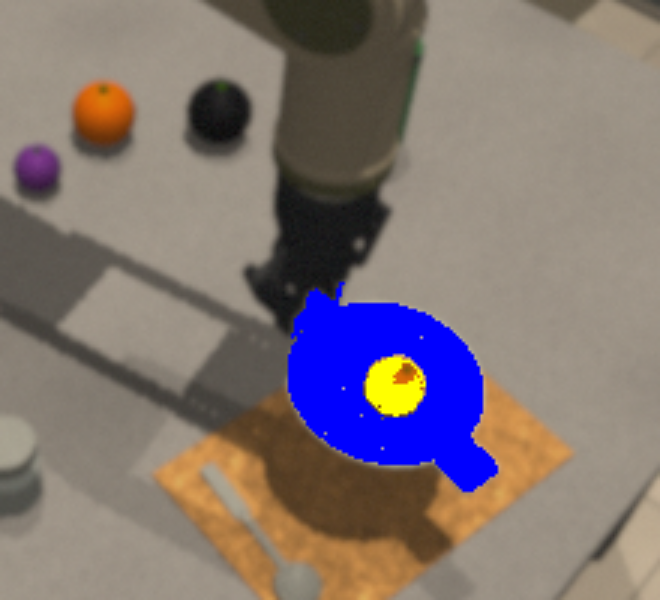

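Run:
```python
from h import *
im=cv2.imread("pics/s10f.png");cv2.imwrite("pics/s10c.png",cv2.resize(im[215:300,325:425],None,fx=7,fy=7,interpolation=cv2.INTER_CUBIC))
im=cv2.imread("pics/scene0.png");hsv=cv2.cvtColor(im,cv2.COLOR_BGR2HSV)
x,y=np.meshgrid(np.arange(560),np.arange(420))
m=((hsv[...,1]>110)&(hsv[...,0]>5)&(hsv[...,0]<25)&(x>285)&(x<440)&(y>220)&(y<340)).astype(np.uint8)
n,l,s,c=cv2.connectedComponentsWithStats(m);i=1+np.argmax(s[1:,4])
w=ray("scene",np.argwhere(l==i)[:,::-1],4)[:,:2];print("mat scene",cv2.minAreaRect(w.astype(np.float32)))
K,T=cam("scene");print(-T[:3,:3].T@T[:3,3])
```

```text
mat scene ((767.5029907226562, 168.82455444335938), (300.0284729003906, 199.58425903320312), 80.91130828857422)
[1010.68112038 -377.84596463  929.89427461]
```

View pics/s10c.png

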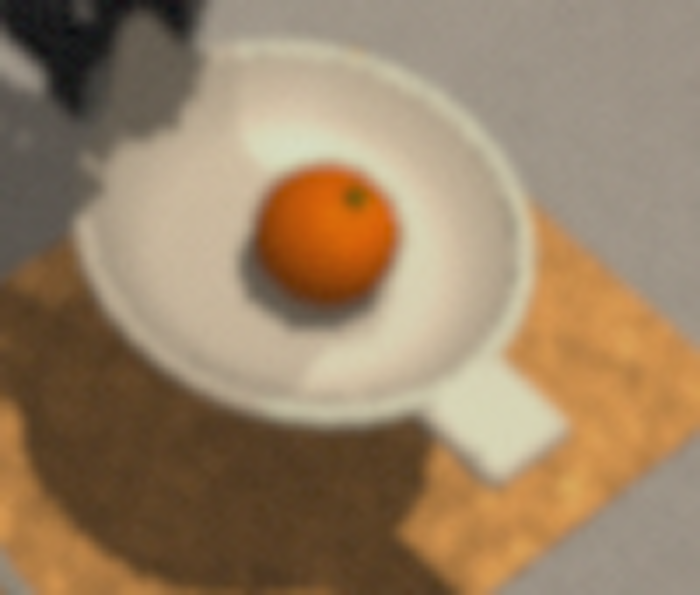

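Run:
```python
from h import *
f=lambda c:[325+c[0]/7-.43,215+c[1]/7-.43]
a=ray("scene",[f(c) for c in[(428,412),(495,475),(565,424),(500,358)]],131)[:,:2];print(a)
for p,q in((0,1),(3,2),(1,2)):
    e=a[q]-a[p];print(np.degrees(np.arctan2(e[1],e[0])),np.hypot(*e))
tip=(a[1]+a[2])/2;c=np.array([767,165.]);e=tip-c;print("tip",tip,np.degrees(np.arctan2(e[1],e[0])),np.hypot(*e))
print("clem",ray("scene",[f((328,235))],131))
e=tip-np.array([680.4,180.7]);print("tip from tcp",np.degrees(np.arctan2(e[1],e[0])),np.hypot(*e))
```

```text
[[838.49935041 132.64776438]
 [866.26251245 128.342757  ]
 [871.63873615 158.65145248]
 [843.42370331 164.8715728 ]]
-8.814193783988474 28.09495070648242
-12.43223429085411 28.892524545424077
79.94137294723157 30.78182585694632
tip [868.9506243  143.49710474] -11.909970071600174 104.19359049144964
clem [[776.29766643 165.5070385  131.        ]]
tip from tcp -11.161650052456016 192.18583022486018
```

```bash
cat > rimfit.py <<'E'
from h import *
def run(tag,imf,df,h,c0,earang):
    im=cv2.imread(imf);d=np.load(df);P=cloud("scene",d);hsv=cv2.cvtColor(im,cv2.COLOR_BGR2HSV)
    near=np.hypot(P[...,0]-c0[0],P[...,1]-c0[1])<125
    m=((hsv[...,1]<100)&(P[...,2]>h-3)&(P[...,2]<h+50)&near)
    o=((hsv[...,1]>150)&(hsv[...,0]<14)&(P[...,2]>h+8)&(P[...,2]<h+70)&near)
    o=cv2.morphologyEx(o.astype(np.uint8),cv2.MORPH_CLOSE,np.ones((7,7)))
    (cx,cy),rr=cv2.minEnclosingCircle(np.argwhere(o)[:,::-1].astype(np.float32))
    clem=ray("scene",[[cx,cy]],h+30)[0];
    # ellipse of rim: outer points away from ears, in plane coordinates
    W=ray("scene",np.argwhere(m|(o>0))[:,::-1],h+30)[:,:2];c=np.array(c0,float);ea=np.radians(earang)
    for _ in range(15):
        D=W-c;r=np.hypot(*D.T);A=np.arctan2(D[:,1],D[:,0]);pts=[]
        for b in np.linspace(-np.pi,np.pi,73)[:-1]:
            if abs(np.sin(b+.04-ea))<.4: continue
            k=(A>b)&(A<b+np.pi/36)
            if k.any():
                j=np.argmax(np.where(k,r,0))
                if 60<r[j]<90: pts.append(W[j])
        pts=np.array(pts);q=np.linalg.lstsq(np.c_[2*pts,np.ones(len(pts))],(pts**2).sum(1),rcond=None)[0];c=q[:2]
    u=np.array([np.cos(ea),np.sin(ea)]);v=np.array([-u[1],u[0]])
    dd=clem[:2]-c;print(tag,"rim",c,"clem",clem[:2],"clem along free ear",dd@u,"across",dd@v,"rpx",rr)
    # plane through top-most rim/ear points, depth
    D=P[...,:2]-c;a=D@u;b=D@v
    k=m&(np.abs(a-90)<13)&(np.abs(b)<14);print(" ear z",np.median(P[k][:,2])-h,k.sum())
    r=np.hypot(a,b);k=(m)&(r<55)&(r>30);A=np.c_[a[k],b[k],r[k]**2,np.ones(k.sum())];s=np.linalg.lstsq(A,P[k][:,2],rcond=None)[0];print(" bowl tilt deg along,across",np.degrees(s[:2]),"curvR",1/(2*s[2]))
if __name__=="__main__":
    run("start","pics/scene0.png","pics/scene0.npy",0,(496.4,214.9),-71.3)
    run("now","pics/s10f.png","pics/s10.npy",101,(767,165),-10.5)
E
python3 rimfit.py
```

```text
Traceback (most recent call last):
  File "rimfit.py", line 28, in <module>
    run("start","pics/scene0.png","pics/scene0.npy",0,(496.4,214.9),-71.3)
    ~~~^^^^^^^^^^^^^^^^^^^^^^^^^^^^^^^^^^^^^^^^^^^^^^^^^^^^^^^^^^^^^^^^^^^
  File "rimfit.py", line 20, in run
    pts=np.array(pts);q=np.linalg.lstsq(np.c_[2*pts,np.ones(len(pts))],(pts**2).sum(1),rcond=None)[0];c=q[:2]
                                                                       ~~~~~~~~~~~~^^^
numpy.exceptions.AxisError: axis 1 is out of bounds for array of dimension 1
```

```bash
sed -i 's/(P\[...,2\]>h-3)/(P[...,2]>h+4)/; s/(hsv\[...,1\]<100)&/(hsv[...,1]<100)\&(hsv[...,2]>110)\&/' rimfit.py; python3 rimfit.py
```

```text
start rim [480.09717426 236.22951932] clem [495.41361944 212.48738109] clem along free ear 27.399448637149803 across 6.895856358254105 rpx 7.762187480926514
 ear z 30.63945717857086 37
 bowl tilt deg along,across [-11.59258866  -3.37522689] curvR 101.52212195043866
now rim [767.57719391 164.48630444] clem [776.51252241 164.45197454] clem along free ear 8.791961726627482 across 1.5945792439360706 rpx 9.881120681762695
 ear z 28.83212290873584 132
 bowl tilt deg along,across [-0.4169617   0.04422293] curvR 209.29048951099577
```

The ball appears about 8 mm off the rim centre towards the free ear. I trim yaw and position, then sample over time to see whether it is rolling or at rest.

Request:
jog_arm(
  offset=[
    [0,0,0],
    [0,0.3,0],
    [0,0.3,0],
    [0,0.2,0],
    [0,0,0],
    [0,0,0],
  ],
  delta_rot=[
    [0,0,-0.2],
    [0,0,-0.4],
    [0,0,-0.4],
    [0,0,-0.3],
    [0,0,-0.2],
    [0,0,0],
  ],
  jaw=[10,10,10,10,10,10],
)

```text
time: 18.85
tool_pos: [681.3, 180.7, 110.9]
tcp_rot: [179.5, -0.5, 82.8]
ft_force: [-0.3, 0.3, -3.0]
finger_gap: 33.7
```

Run:
```python
from bench import monitor,cams
from rimfit import *
for i in range(12):
    p,d=cams.snapshot("scene")
    if i%2==0:
        t=monitor.sense()['time'];cv2.imwrite(f"pics/q{i}.png",p[:,:,::-1]);np.save(f"pics/q{i}.npy",d)
        print(t);run("q",f"pics/q{i}.png",f"pics/q{i}.npy",101,(767,165),-9.5)
s=monitor.sense();print(s['tool_pos'],s['tcp_rot'])
```

```text
18.9
q rim [768.75168169 166.96716672] clem [777.84457988 167.11356988] clem along free ear 8.944031070506554 across 1.6451564059685424 rpx 9.831711769104004
 ear z 28.845094564838774 134
 bowl tilt deg along,across [-0.2792858   0.26150914] curvR 240.52303475060236
19.0
q rim [768.86811854 167.00307366] clem [777.84457988 167.11356988] clem along free ear 8.835117435253421 across 1.5905242901430465 rpx 9.831711769104004
 ear z 28.720154342121305 136
 bowl tilt deg along,across [-0.44180229  0.17898689] curvR 232.07010400610048
19.1
q rim [768.73693724 166.99586286] clem [777.84457988 167.11356988] clem along free ear 8.963309532796492 across 1.6192873550084805 rpx 9.831711769104004
 ear z 28.764362709322057 129
 bowl tilt deg along,across [-0.41992804  0.2827723 ] curvR 251.82660998068144
19.2
q rim [768.83854963 166.99780937] clem [777.84457988 167.11356988] clem along free ear 8.863411963975947 across 1.60059666174798 rpx 9.831711769104004
 ear z 29.066341700125804 135
 bowl tilt deg along,across [-0.39278424  0.34577449] curvR 223.7462335398877
19.3
q rim [768.73693724 166.99586286] clem [777.60373781 167.13788013] clem along free ear 8.721758123100363 across 1.6035137986509833 rpx 9.775471687316895
 ear z 28.839803875480868 135
 bowl tilt deg along,across [-0.43788865  0.21639292] curvR 210.4048612953166
19.4
q rim [768.73693724 166.99586286] clem [777.67134138 167.01161963] clem along free ear 8.809273537611263 across 1.490142688977269 rpx 9.752256393432617
 ear z 28.950252784025054 136
 bowl tilt deg along,across [-0.64217117  0.29407404] curvR 246.65244706111318
[681.28045511 180.71504525 110.90883028] [179.5497187   -0.48403928  82.78691359]
```

Request:
jog_arm(
  offset=[
    [0,0,0],
    [0,0,0],
    [0,0,0],
    [0,0,0],
    [0,0,0],
    [0,0,0],
    [0,0,0],
  ],
  delta_rot=[
    [-0.3,0,0],
    [-0.3,0,0],
    [-0.3,0,0],
    [-0.3,0,0],
    [-0.3,0,0],
    [0,0,0],
    [0,0,0],
  ],
  jaw=[10,10,10,10,10,10,10],
)

```text
time: 20.15
tool_pos: [681.1, 180.8, 110.9]
tcp_rot: [177.9, -0.5, 82.8]
ft_force: [0.7, 0.2, -2.5]
finger_gap: 34.1
```

Run:
```python
from bench import monitor,cams
from rimfit import *
for i in range(2):
    p,d=cams.snapshot("scene")
    t=monitor.sense()['time'];cv2.imwrite(f"pics/r{i}.png",p[:,:,::-1]);np.save(f"pics/r{i}.npy",d)
    print(t);run("r",f"pics/r{i}.png",f"pics/r{i}.npy",103,(768,167),-9.5)
s=monitor.sense();print(s['tool_pos'],s['tcp_rot'])
```

```text
20.2
r rim [767.60051635 167.59992189] clem [775.57384255 167.8744868 ] clem along free ear 7.8186605509598355 across 1.5867778193963287 rpx 9.850461959838867
 ear z 32.27364531137053 130
 bowl tilt deg along,across [0.84277466 0.33198227] curvR 221.8668834522794
20.25
r rim [767.64781766 167.5881594 ] clem [775.57384255 167.8744868 ] clem along free ear 7.7700665804125135 across 1.5905720186788517 rpx 9.850461959838867
 ear z 32.00035240333344 127
 bowl tilt deg along,across [0.78621199 0.18905263] curvR 212.9676484707844
[681.16509607 180.77284188 110.93150179] [177.91383367  -0.48403468  82.78920836]
```

```bash
sed 's/hsv\[...,2\]>110/hsv[...,2]>TH/; s/h+4)/h+ZL)/' rimfit.py > rf2.py
python3 - <<'E'
import rf2
from h import *
from scipy.optimize import least_squares
for th,zl in((135,4),(145,6),(155,6),(110,12)):
    rf2.TH=th;rf2.ZL=zl
    try: rf2.run(f"start{th}","pics/scene0.png","pics/scene0.npy",0,(496.4,214.9),-71.3)
    except Exception as e: print(e)
# sphere fits
for tag,f,h,c in(("start","scene0",0,(496,213)),("now","r1",101,(770,167))):
    im=cv2.imread(f"pics/{f}.png");P=cloud("scene",np.load(f"pics/{f}.npy"));hsv=cv2.cvtColor(im,cv2.COLOR_BGR2HSV)
    k=(hsv[...,1]>170)&(hsv[...,0]<14)&(np.hypot(P[...,0]-c[0],P[...,1]-c[1])<45)&(P[...,2]>h+15)
    k=cv2.erode(k.astype(np.uint8),np.ones((3,3)))>0
    Q=P[k];s=least_squares(lambda x:np.linalg.norm(Q-x,axis=1)-24,[c[0],c[1],h+30],loss='soft_l1').x;print(tag,k.sum(),s)
E
python3 -c "
import cv2
im=cv2.imread('pics/scene0.png');cv2.imwrite('pics/s0c.png',cv2.resize(im[170:245,255:335],None,fx=8,fy=8,interpolation=cv2.INTER_CUBIC))"
```

```text
start135 rim [480.09717426 236.22951932] clem [495.41361944 212.48738109] clem along free ear 27.399448637149803 across 6.895856358254105 rpx 7.762187480926514
 ear z 30.63945717857086 37
 bowl tilt deg along,across [-11.57138899  -3.37507478] curvR 101.59921233013725
start145 rim [491.43061666 216.62048329] clem [495.41361944 212.48738109] clem along free ear 5.191919310303527 across 2.4476149144498187 rpx 7.762187480926514
 ear z 31.92862382852553 78
 bowl tilt deg along,across [-0.47902589 -0.92240405] curvR 196.50214845983322
start155 rim [493.72364018 217.52776286] clem [495.41361944 212.48738109] clem along free ear 5.316130714749035 across -0.015246145435754721 rpx 7.762187480926514
 ear z 32.010980824823775 76
 bowl tilt deg along,across [-0.46370095 -0.21609962] curvR 204.4690726338887
start110 rim [494.19601898 216.9329898 ] clem [495.41361944 212.48738109] clem along free ear 4.601304782240264 across -0.2719962295416529 rpx 7.762187480926514
 ear z 32.2191993754769 77
 bowl tilt deg along,across [-0.42771883 -0.23403208] curvR 339.32349775747696
start 58 [494.48207861 212.6991588   33.01414006]
now 120 [775.0190873  168.4161154  133.48626581]
```

View pics/s0c.png

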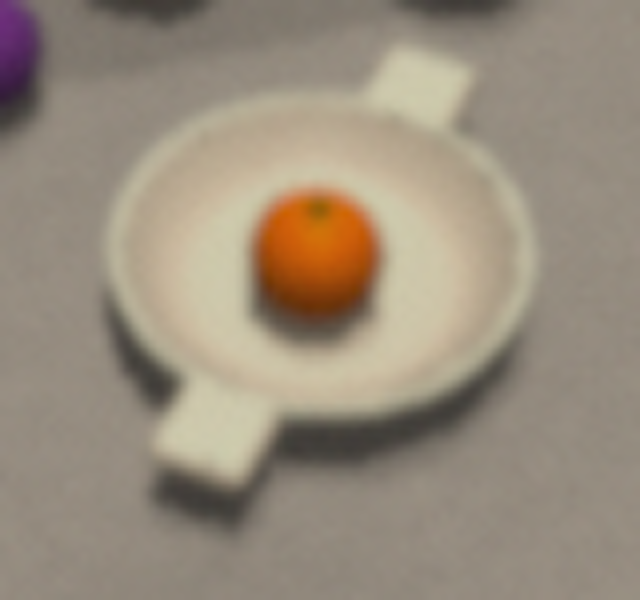

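Compared with the start image (the ball already lay about 5 mm towards that ear), it has moved only about 3 mm and friction holds it. One slight extra tilt to ease it back, then return to level.

Request:
jog_arm(
  offset=[
    [0,0,0],
    [0,0,0],
    [0,0,0],
    [0,0,0],
    [0,0,0],
    [0,0,0],
    [0,0,0],
    [0,0,0],
  ],
  delta_rot=[
    [-0.3,0,0],
    [-0.3,0,0],
    [-0.3,0,0],
    [-0.3,0,0],
    [-0.2,0,0],
    [0,0,0],
    [0,0,0],
    [0,0,0],
  ],
  jaw=[10,10,10,10,10,10,10,10],
)

```text
time: 21.05
tool_pos: [681.2, 180.8, 111.0]
tcp_rot: [176.4, -0.5, 82.8]
ft_force: [-0.6, 0.3, -1.8]
finger_gap: 33.8
```

```bash
cat > now.py <<'E'
import sys
from bench import monitor,cams
from rimfit import *
from scipy.spatial.transform import Rotation as Ro
p,d=cams.snapshot("scene");t=sys.argv[1];h=float(sys.argv[2])
cv2.imwrite(f"pics/{t}.png",p[:,:,::-1]);np.save(f"pics/{t}.npy",d)
run(t,f"pics/{t}.png",f"pics/{t}.npy",h,(768,167),-9.5)
s=monitor.sense();print(s['time'],s['tool_pos'],s['tcp_rot'],s['finger_gap'])
R0=Ro.from_euler('xyz',[179.61,-0.397,18.96],degrees=True);R1=Ro.from_euler('xyz',s['tcp_rot'],degrees=True)
w=R1.apply(R0.inv().apply([0,0,1]));print("corr tool rotvec",np.degrees(R1.inv().apply(np.cross(w,[0,0,1]))))
E
python3 now.py u1 104
```

```text
u1 rim [766.8070939  168.47855421] clem [754.12573048 169.27086207] clem along free ear -12.638214656405038 across -1.311586838976335 rpx 9.677209854125977
 ear z 35.65751470717288 130
 bowl tilt deg along,across [1.67423216 0.62819841] curvR 248.0041957080928
21.1 [681.1406101  180.80004523 110.92599486] [176.39450282  -0.48553835  82.78875792] 33.61706366925843
corr tool rotvec [ 3.213617   -0.08931282  0.02165994]
```

Request:
jog_arm(
  offset=[
    [0,0,0],
    [0,0,0],
    [0,0,0],
    [0,0,0],
    [0,0,0],
    [0,0,0],
  ],
  delta_rot=[
    [0.5,0,0],
    [0.6,0,0],
    [0.6,0,0],
    [0.6,0,0],
    [0.5,0,0],
    [0.3,0,0],
  ],
  jaw=[10,10,10,10,10,10],
)

```text
time: 21.7
tool_pos: [681.4, 180.7, 111.0]
tcp_rot: [179.8, -0.5, 82.8]
ft_force: [-0.1, -0.7, -2.8]
finger_gap: 33.7
```

```bash
python3 now.py u2 101;python3 now.py u3 101;python3 now.py u4 101;python3 now.py u5 101
```

```text
u2 rim [769.092227   166.81066718] clem [766.05258766 166.02467995] clem along free ear -2.8682272129122257 across -1.2768930778764322 rpx 9.6134672164917
 ear z 28.461484095026236 132
 bowl tilt deg along,across [-0.77769648 -0.03441056] curvR 208.06458710623727
21.75 [681.40390193 180.59187961 110.88659015] [179.7679873   -0.48359934  82.77743676] 33.85672531429873
corr tool rotvec [-0.15797768 -0.08659136 -0.00168408]
u3 rim [769.42874673 166.78099275] clem [766.21968709 165.73378468] clem along free ear -2.992210132404111 across -1.562493853769644 rpx 9.666197776794434
 ear z 28.189706732874868 135
 bowl tilt deg along,across [-0.81060385 -0.0524536 ] curvR 196.6711947577036
21.8 [681.3960017  180.63814011 110.8714049 ] [179.73984102  -0.48480588  82.77920065] 33.70287342294139
corr tool rotvec [-0.12983315 -0.08779871 -0.00149728]
u4 rim [769.05633595 166.75996979] clem [766.21968709 165.73378468] clem along free ear -2.6283765287955134 across -1.480293698547375 rpx 9.666197776794434
 ear z 28.23446789353639 133
 bowl tilt deg along,across [-0.76237264  0.07677999] curvR 201.61440070354305
21.85 [681.35759471 180.66734853 110.86289114] [179.72421646  -0.48679814  82.77853707] 34.02110359294531
corr tool rotvec [-0.11420952 -0.08979143 -0.00140258]
u5 rim [769.16695164 166.85180173] clem [766.43239449 165.11816351] clem along free ear -2.410921498751139 across -2.161194520694623 rpx 9.720646858215332
 ear z 27.85606714182026 137
 bowl tilt deg along,across [-0.63404779 -0.0732761 ] curvR 200.56033757447625
21.9 [681.24330023 180.71943849 110.85728129] [179.72340085  -0.48491995  82.78548363] 33.75750120407294
corr tool rotvec [-0.11339399 -0.08791331 -0.00138415]
```

The ball now rests within 3 mm of the middle. I apply the last 0.1° trim, hold for a second, and check the heading and the whole scene.

Request:
jog_arm(
  offset=[
    [0,0,0],
    [0,0,0],
    [0,0,0],
    [0,0,0],
    [0,0,0],
    [0,0,0],
    [0,0,0],
    [0,0,0],
    [0,0,0],
    [0,0,0],
  ],
  delta_rot=[
    [-0.1,0,0],
    [-0.1,0,0],
    [0,0,0],
    [0,0,0],
    [0,0,0],
    [0,0,0],
    [0,0,0],
    [0,0,0],
    [0,0,0],
    [0,0,0],
  ],
  jaw=[10,10,10,10,10,10,10,10,10,10],
)

```text
time: 22.9
tool_pos: [681.0, 180.9, 111.1]
tcp_rot: [179.5, -0.5, 82.8]
ft_force: [0.5, 0.5, -2.3]
finger_gap: 33.7
```

```bash
python3 now.py v1 101;python3 now.py v2 101
python3 - <<'E'
from h import *
from bench import cams
im=cv2.imread("pics/v2.png");cv2.imwrite("pics/v2c.png",cv2.resize(im[215:300,325:425],None,fx=7,fy=7,interpolation=cv2.INTER_CUBIC))
p,d=cams.snapshot("top");cv2.imwrite("pics/tv.png",p[:,:,::-1])
E
```

```text
v1 rim [768.1039985  167.62161071] clem [766.74155739 165.72614609] clem along free ear -1.0309141472401717 across -2.0943371087619997 rpx 9.749810218811035
 ear z 29.255525616826787 133
 bowl tilt deg along,across [-0.74612459  0.25290716] curvR 200.89525472036618
22.95 [680.98928632 180.91918203 111.11885759] [179.48161556  -0.48763698  82.80684437] 33.67848312160621
corr tool rotvec [ 0.1283766  -0.09064189  0.00027256]
v2 rim [768.1039985  167.62161071] clem [766.63401984 165.88969451] clem along free ear -1.1639701597339038 across -1.9507804711043395 rpx 9.705979347229004
 ear z 29.47114593520402 137
 bowl tilt deg along,across [-0.56929526  0.09369945] curvR 203.20665126080848
23.0 [681.00025624 180.94271676 111.08750498] [179.48173011  -0.48937414  82.80815027] 33.72885794133158
corr tool rotvec [ 0.12826203 -0.092379    0.00025994]
```

View pics/v2c.png

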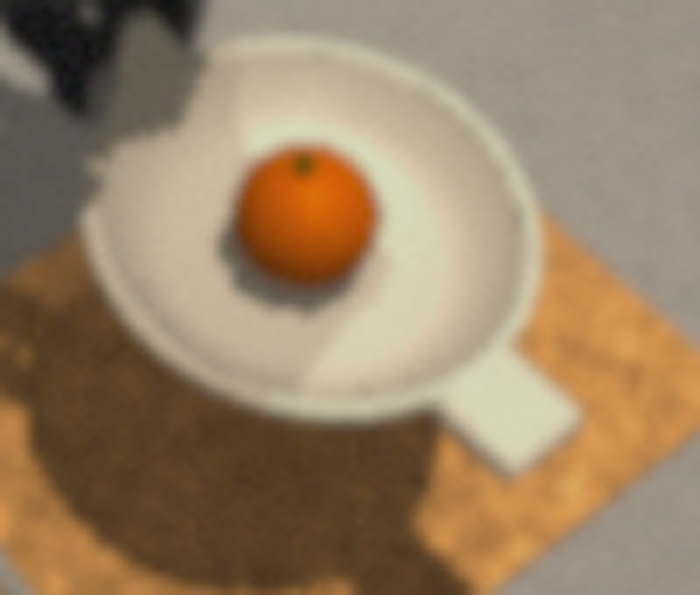

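View pics/tv.png

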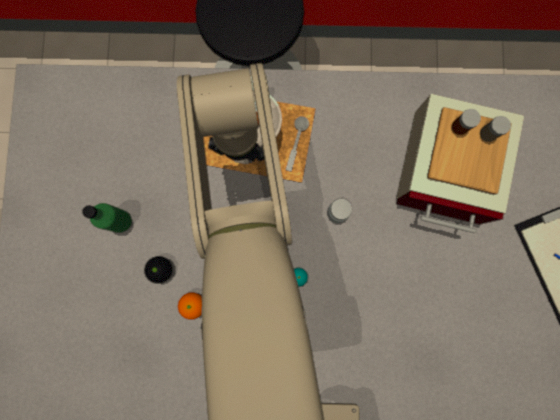

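View pics/v2.png

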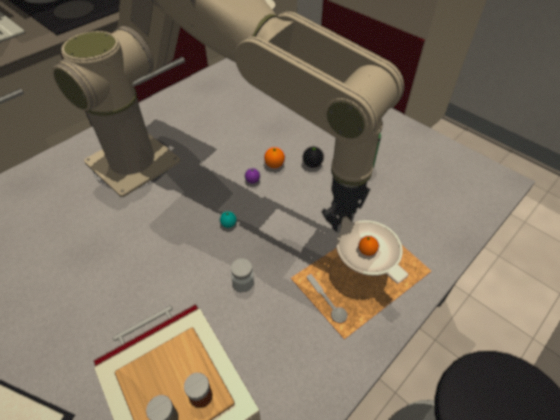

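Run:
```python
from h import *
f=lambda c:[325+c[0]/7-.43,215+c[1]/7-.43]
a=ray("scene",[f(c) for c in[(440,405),(514,470),(580,414),(510,347)]],131)[:,:2]
for p,q in((0,1),(3,2)):
    e=a[q]-a[p];print(np.degrees(np.arctan2(e[1],e[0])),np.hypot(*e))
e=(a[1]+a[2])/2-[768.1,167.6];print(np.degrees(np.arctan2(e[1],e[0])),np.hypot(*e))
from bench import r
print(r.hand_in())
```

```text
-6.678773015529586 29.94091901443229
-10.624546503817458 30.132004499354583
-9.999214243753874 104.72163403947184
the job is handed in; nothing more can be done
None
```

I handed the job in at about 23 s. The drawer is shut, and the arm is holding the dish by its near ear over the mat, with the clementine in the middle.

**Drawer:** I pushed it home with the shut fingers on the bar handle. At the end it took 22 N without moving, well over the 7 N catch, and later pictures show no gap. I didn't feel or see the catch snap as a separate event.

**Dish:** I gripped it by the left ear, lifted it clear of the worktop and turned it about 64° in the air.

Last checks before hand-in:

| Check | Measured | Wanted |
|---|---|---|
| Dish middle | (768.1, 167.6) mm | mat middle (768, 168) mm |
| Underside height | about 101 mm | about 100 mm |
| Free ear direction | −7° to −11°, mean about −9° | −9.1° |
| Tilt from arm pose | about 0.15° | level |
| Clementine from the middle | about 2 mm, at rest | in the middle |

- **Direction readings:** they disagree by about ±2°, because each is a pixel reading of a small ear.
- **Tilt reading:** the depth camera showed about −0.6°. It also read about −0.45° at the start with the dish flat on the worktop, so most of that is camera error.
- **Clementine drift:** it lay about 5 mm off the middle at the start and drifted to about 9 mm during the carry. I tipped the dish about 3° to roll it back. It overshot to about 13 mm before settling, so for a moment the dish was neither level nor the clementine centred.
- **Bystanders:** the salt jar, oil bottle and spoon look unmoved in the last pictures.

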